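# Park and pin the speaker turntable

### The job

Get the speaker turntable ready to be carried away: turn it by its red-capped handle until it clicks into its parking detent, where its steel tabs line up with the yellow lugs. Then push every linchpin lying on the desk fully home, each through a yellow lug of its own (any one) and the tab behind it, lying on its rest with the grip outwards and the ring up, and swing its brass ring over the lug until it snaps shut around the pin's end. Leave the other things on the desk alone.

Things in the scene. Friction and masses are not known exactly. Their poses are not given: they have to be found in the camera images.
- dock: fixed grey round foot of a display turntable, 256 mm across, 12 mm thick. Origin: on the turntable's vertical axis at desk height. Three grey arms, 34 mm wide, reach 215 mm out at 120, 180 and 240 degrees counter-clockwise from its x axis, each with a yellow lug. On it turns a black disc, radius 101 mm, top at 34 mm, with a clear-domed loudspeaker (76 mm wide, top at 116 mm) on its middle.
- turntable (a joint): turntable angle, rad, counter-clockwise from above; stops at -0.95 and 0.30; starts at -0.85 to -0.45. 0: parking detent, a spring plunger between two rim bumps; the red marks of disc and foot meet and the disc's three steel tabs line up with the lugs. Turns freely; the last 0.15 rad takes about 4 N at the handle, then the detent centres it (past 0.1 it clicks out again).
- handle_top (a point): middle of the top of the turntable's upright handle, 98 mm above the desk: a steel post 20 mm across with a red cap 24 mm across and 16 mm high, standing on the disc 78 mm from the axis and turning with it. In the detent it lies 60 degrees counter-clockwise from the dock's x axis.
- lug1 (a point): centre of the square hole (18.5 mm) of lug 1 on its outer face: 113 mm from the axis, 56 mm above the desk, on the arm at 120 degrees. Lug: yellow upright plate 30 mm wide, 10 mm thick, square to the arm, top at 69 mm; the steel tab (30 wide, 20 thick, same hole and top) is 3 mm inside it. Outside it a rest, 16 mm wide along the arm, top at 41 mm, carries a fitted pin's grip.
- lug2 (a point): the same for lug 2, on the arm at 180 degrees. A pin goes in level, radially, towards the turntable's axis, 56 mm above the desk.
- lug3 (a point): the same for lug 3, on the arm at 240 degrees. A pin goes in level, radially, towards the turntable's axis, 56 mm above the desk.
- lug1_in (a point): where the tip of a pin fully home in lug 1 lies: 38 mm from the lug's hole point towards the axis, same height.
- lug2_in (a point): where the tip of a pin fully home in lug 2 lies: 38 mm from the lug's hole point towards the axis, same height.
- lug3_in (a point): where the tip of a pin fully home in lug 3 lies: 38 mm from the lug's hole point towards the axis, same height.
- pin_a: red linchpin, 146 mm, 0.2 kg, lying level; may be absent. Origin on shank axis (14 mm over underside) at the shoulder's front face, meets lug point when home; x to tip, z up. Shoulder 34 wide, 28 high, x -12 to 0; square shank 14 mm to x 26, then a cone to 6 at the tip (x 38); red grip bar 20 wide, 24 high (top 10 over axis), back to x -108: hold at about x -78, nearer hits the raised ring
- pin_a_tip (a point): end of the shank of the red pin, 38 mm ahead of its origin
- pin_a_ring (a joint): sprung ring of that pin, rad: brass bail 52 mm wide, 6 mm wire, 50 mm long, hinged across the shoulder at x -6 on the axis. 0: open, leaning 15 degrees back (crossbar 48 mm over the axis, x -19). Pushed forward over the lug it grows to 1.83, closed: level, legs beside the lug, crossbar past the tip. A light catch holds it open (2 N at crossbar); past 0.4 a spring snaps it shut.
- pin_b: blue linchpin, 146 mm, 0.2 kg, lying level; may be absent. Origin on shank axis (14 mm over underside) at the shoulder's front face, meets lug point when home; x to tip, z up. Shoulder 34 wide, 28 high, x -12 to 0; square shank 14 mm to x 26, then a cone to 6 at the tip (x 38); blue grip bar 20 wide, 24 high (top 10 over axis), back to x -108: hold at about x -78, nearer hits the raised ring
- pin_b_tip (a point): end of the shank of the blue pin, 38 mm ahead of its origin
- pin_b_ring (a joint): sprung ring of that pin, rad: brass bail 52 mm wide, 6 mm wire, 50 mm long, hinged across the shoulder at x -6 on the axis. 0: open, leaning 15 degrees back (crossbar 48 mm over the axis, x -19). Pushed forward over the lug it grows to 1.83, closed: level, legs beside the lug, crossbar past the tip. A light catch holds it open (2 N at crossbar); past 0.4 a spring snaps it shut.
- pin_c: green linchpin, 146 mm, 0.2 kg, lying level; may be absent. Origin on shank axis (14 mm over underside) at the shoulder's front face, meets lug point when home; x to tip, z up. Shoulder 34 wide, 28 high, x -12 to 0; square shank 14 mm to x 26, then a cone to 6 at the tip (x 38); green grip bar 20 wide, 24 high (top 10 over axis), back to x -108: hold at about x -78, nearer hits the raised ring
- pin_c_tip (a point): end of the shank of the green pin, 38 mm ahead of its origin
- pin_c_ring (a joint): sprung ring of that pin, rad: brass bail 52 mm wide, 6 mm wire, 50 mm long, hinged across the shoulder at x -6 on the axis. 0: open, leaning 15 degrees back (crossbar 48 mm over the axis, x -19). Pushed forward over the lug it grows to 1.83, closed: level, legs beside the lug, crossbar past the tip. A light catch holds it open (2 N at crossbar); past 0.4 a spring snaps it shut.
- phone: bystander, leave alone: black phone, 145 x 70 x 9 mm; origin under its middle
- mug: bystander, leave alone: white mug, 80 mm across, 90 mm high; origin under its middle
- stapler: bystander, leave alone: blue and black stapler, 120 x 34 x 36 mm; origin under its middle
- adapter: bystander, leave alone: black power adapter, 100 x 50 x 30 mm; origin under its middle
- scissors: bystander, leave alone: red-handled scissors, 175 mm long, 11 mm thick; origin under its middle
- tape_roll: bystander, leave alone: roll of adhesive tape lying flat, 64 mm across, 19 mm high; origin under its middle
Things that resemble listed ones, but are neither listed nor needed, are in the scene too. Of the things that look like the pin_a, the larger one is meant.

How it is judged:
By the outcome, as a careful person would: the job done as asked, in the order asked, and still so for the second after the job is handed in, with the robot touching nothing.
Of pin_a, pin_b, pin_c only 2 to 3 are there at a start; the rules pass over those that are not, and their reading is None.
At some moment in a run one of pin_a, pin_b, pin_c may be knocked a few centimetres aside while the robot is not near it.
Once in a run the grip may slacken for a moment while it holds something.
It also fails if it takes over 210 s, if anything falls off the work surface, if the arm or the gripper's body presses on something with over 40 N, if the wrist force passes 120 N, or if a joint passes its speed limit or range.

### The arm

A 6-joint arm with a two-finger parallel gripper is mounted at the origin on the work surface. World frame = base frame: x ahead of the robot, y to its left, z up, the work surface at z = 0. Lengths are in m, angles in rad, forces in N, time in s.
With the tool pointing down it reaches from about 0.3 to 0.775 m from the base axis. Payload 14.6 kg.
Tool frame: the origin (TCP) lies at the very end of the fingers, on their centre line; the grasp point (between the pads) lies 19 mm behind it; z points along the fingers, y is the line along which they close (so a half turn about z gives the same grasp; the last joint's range is limited). The gripper opens to 94 mm and grips with 3 to 60 N. Pads are 16 mm wide; open, the fingers measure 119 mm over their backs; the gripper's body (75 mm by 177 mm) begins 78 mm behind the grasp point.
Start: joints at [1.14, 0.3, 1.521, -0, 1.321, -0.067], TCP at [0.196, 0.514, 0.205] pointing down, gripper open.
Joint ranges: [-3.03, 3.03], [-0.79, 2.21], [0.23, 2.52], [-1.04, 4.18], [0, 3.07], [-2.55, 2.55]. Speed limits (rad/s): [2.22, 2.22, 2.57, 3.14, 3.14, 3.14].

### API

Orientations are given as [roll, pitch, yaw] about the fixed x, y, z axes, in that order (R = Rz(yaw) Ry(pitch) Rx(roll)).
In Python, from station import ctrl gives the robot as it stands.
- The arm moves only by the tool move_arm, never from a script. Its argument "increments" is a list of rows, each a list of 7 numbers: the opening, from 0 (shut) to 1 (fully open), then the shift along the tool's x, y, z in units of 50 mm (1.0 is 50 mm), then the turn, a rotation vector about the tool's x, y, z in rad. In form: [[claw, tx, ty, tz, rx, ry, rz], ...]. A call has 1 to 20 rows; each row shifts and turns the commanded pose from where the row before left it, along the tool's axes as they then stand; what a row does not reach is not made up. A row lasts 1/10 s, in which the tool goes at most 50 mm and 8.59 degrees, less where a joint would pass 70% of its speed; a pose out of reach is approached as far as the arm can. A call is refused whole if a number of a shift passes 1 or a number of a turn 0.15, either way. A call with a gripper value outside its range is refused whole. The fingers move at their own pace and stop on an object; "force" is the grip in N (left out, the last holds). Time passes only in rows, so rows that do not move let the fingers close. It gives the time, the measured TCP pose, the force, the opening and the grip force at its end, in the units of the state.
- ctrl.get_obs(): the state, without advancing time (a new reading comes with each control period).
- ctrl.camera(name): name is "side" or "top"; returns a dict with "color" (420x560x3 uint8, blue, green, red), "K" (3x3 intrinsics, pixels), "pose" (4x4, takes a point from camera to world coordinates). Camera axes: x right, y down, z forward; pixel columns grow to the right and rows downward; lengths in m; the calibration is good to about 2 mm. A picture is of the moment at which its call begins. There is no depth.
- ctrl.hand_in(): hands the job in; it is judged then, once.
Trained networks look in a picture, given as the dict that the camera call returned (one of the last four; its "shot" number tells which), for a name from the list of things; names that differ only in an ending like _2 or _b are one class to them, and where a whole thing is asked for, a point or a joint stands for the part that bears it (a point fixed in the world has none). Each returns a list of dicts, best first, with "conf" (0 to 1); they miss things now and then, are a little off and sometimes report something else, mostly with a low value. They report only what shows in the picture. A call takes as long as a camera call. They do not tell look-alikes from the thing itself.
- ctrl.cut_out(name, picture): "mask" (420x560 bool, what is visible of it) and "centre" ([row, column] in pixels, amid what is visible of it).
The state is a dict: "time_s": time; "qpos": joint angles; "joint_vel": joint speeds; "tau": joint torques, N m; "ee_pos": TCP position; "eef_rot": TCP orientation; "force": force on the tool from outside, world axes, zero at the start; "moment": the same for the moment, N m; "grip_width": finger opening in m; "grip_force": force on a finger pad.
Only numpy, scipy, OpenCV 4.12 (cv2) and the standard library are available. Lean on these libraries where they do the work, as an engineer would, in place of code of your own. Each camera call takes 0.05 s, during which the arm holds its last target. There are 200 camera calls.

## Working session

There is one attempt and no reset: what is moved stays moved. The work goes in short steps, Python scripts to look and compute and a tool call to move; the robot and the scene stay as the last step left them, time stands still between calls to the robot, and variables do not carry over. Pictures are saved under pics/ and viewed, at most 14 in all, crops included, and the job is handed in when it is done.

Besides the shell and the picture viewer there is one more tool, called by a JSON object that holds its "name" and its "arguments". move_arm: Moves the arm, as the interface text tells. Its arguments: {"type":"object","properties":{"increments":{"type":"array","items":{"type":"array","items":{"type":"number"}}},"force":{"type":"number"}},"required":["increments"]}

```bash
mkdir -p pics; ls
python3 - <<'E'
from station import ctrl
import cv2,pickle
for n in("top","side"):
    p=ctrl.camera(n); cv2.imwrite(f"pics/{n}0.png",p["color"]); print(n,p["K"].round(1).tolist(),p["pose"].round(3).tolist())
    for t in["dock","turntable","pin_a","pin_b","pin_c","pin_a_tip","handle_top","lug1","pin_a_ring"]:
        try:
            print(t,[(round(d["conf"],2),[int(v) for v in d["centre"]],int(d["mask"].sum())) for d in ctrl.cut_out(t,p)])
        except Exception as e: print(t,e)
print(ctrl.get_obs())
E
```

```text
pics
top [[407.7, 0.0, 281.3], [0.0, 407.7, 215.1], [0.0, 0.0, 1.0]] [[-0.028, -0.995, 0.092, 0.442], [-0.999, 0.029, 0.013, 0.083], [-0.016, -0.092, -0.996, 1.197], [0.0, 0.0, 0.0, 1.0]]
dock [(0.75, [125, 330], 564), (0.67, [204, 370], 6928), (0.57, [267, 465], 621)]
turntable [(0.66, [198, 369], 3892)]
pin_a [(0.7, [241, 261], 442), (0.65, [242, 184], 516), (0.58, [201, 223], 387), (0.57, [294, 113], 238)]
pin_b [(0.7, [241, 261], 442), (0.65, [242, 184], 516), (0.58, [201, 223], 387), (0.57, [294, 113], 238)]
pin_c [(0.7, [241, 261], 442), (0.65, [242, 184], 516), (0.58, [201, 223], 387), (0.57, [294, 113], 238)]
pin_a_tip [(0.77, [204, 222], 349), (0.65, [290, 109], 259)]
handle_top [(0.7, [193, 372], 3862), (0.53, [231, 249], 37)]
lug1 [(0.67, [204, 372], 6983), (0.59, [195, 369], 3850), (0.48, [124, 332], 567)]
pin_a_ring [(0.49, [197, 210], 9), (0.43, [298, 104], 35), (0.41, [304, 223], 513)]
side [[484.4, 0.0, 282.7], [0.0, 484.4, 214.0], [0.0, 0.0, 1.0]] [[0.95, -0.222, 0.218, 0.245], [-0.31, -0.625, 0.716, -0.931], [-0.023, -0.748, -0.663, 1.053], [0.0, 0.0, 0.0, 1.0]]
doc
[... 673 characters left out ...]
], 453), (0.15, [298, 322], 7188)]
{'time_s': 1.0, 'qpos': array([ 1.14040180e+00,  2.99917225e-01,  1.52103305e+00, -8.61205699e-06,
        1.32069340e+00, -6.65969717e-02]), 'joint_vel': array([ 0.00105947, -0.00211829, -0.00133608,  0.00054001, -0.001001  ,
       -0.0010282 ]), 'tau': array([-1.32896657e-03, -5.31669152e+01, -3.52925813e+01,  7.07430393e-02,
        2.12397130e-02,  2.25933768e-06]), 'ee_pos': array([0.19569816, 0.51398218, 0.20542213]), 'eef_rot': array([-3.14154119e+00,  4.92990934e-06,  2.77779723e+00]), 'force': array([ 1.06343865,  0.59302114, -0.1321046 ]), 'moment': array([0.01420558, 0.00088743, 0.02888777]), 'grip_force': 0.0, 'grip_width': 0.09431784295277615}
```

Run:
```python
import cv2
a=cv2.imread("pics/top0.png")
cv2.imwrite("pics/t.png",cv2.resize(a[80:380,60:520],(800,522),interpolation=cv2.INTER_CUBIC))
a=cv2.imread("pics/side0.png")
cv2.imwrite("pics/s.png",cv2.resize(a[100:400,100:500],(800,600),interpolation=cv2.INTER_CUBIC))
```

```text
(no output)
```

View pics/t.png

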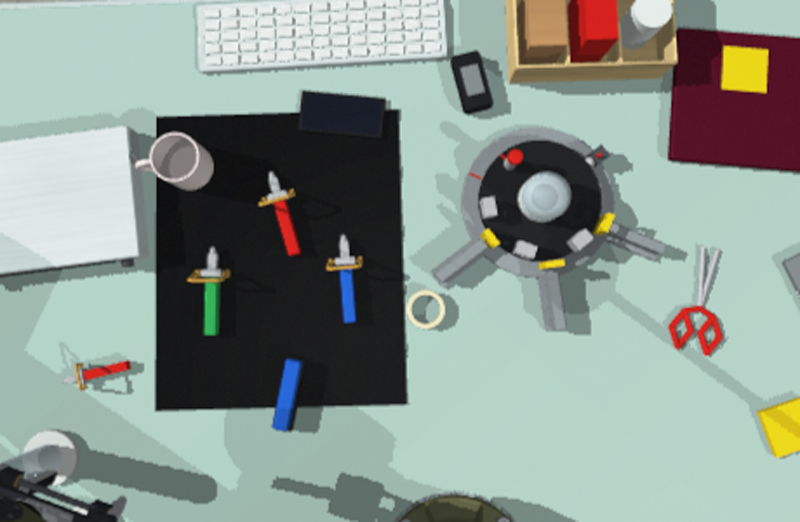

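View pics/s.png

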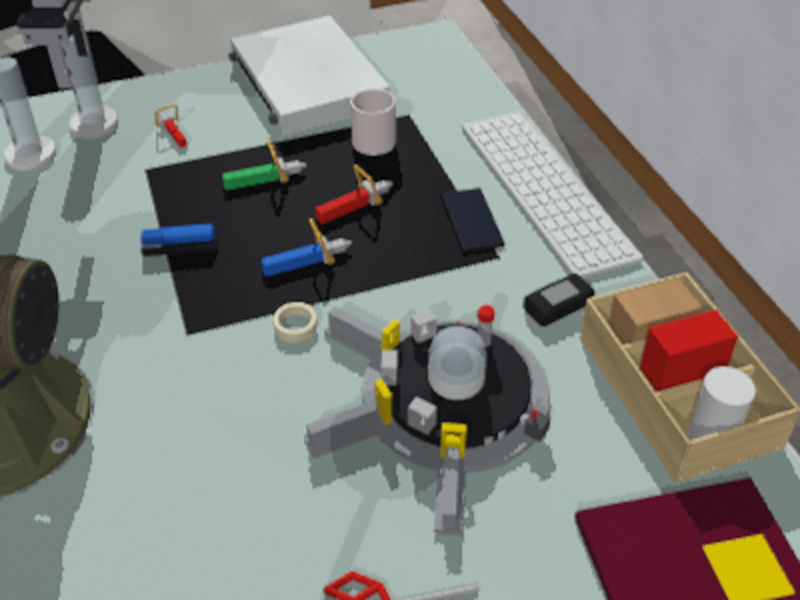

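The top view shows the red, green and blue pins on the mat, with the small red look-alike at lower left. The dock is at right, with yellow lugs at crop (490,238), (552,265) and (607,225) and its red handle at (515,157). Next I'll fit poses from colour masks in both views.

```bash
cat > h.py <<'E'
import numpy as np, cv2
from station import ctrl
from scipy.optimize import minimize
from scipy.spatial.transform import Rotation as R
def proj(p,X):
    T=np.linalg.inv(p["pose"]); c=np.asarray(X)@T[:3,:3].T+T[:3,3]; u=c@p["K"].T; return u[:,:2]/u[:,2:]
def ray(p,uv):
    d=p["pose"][:3,:3]@np.linalg.solve(p["K"],[uv[0],uv[1],1]); return p["pose"][:3,3],d
def plane(p,uv,z):
    o,d=ray(p,uv); return o+d*(z-o[2])/d[2]
def tri(ps,uvs):
    A=np.zeros((3,3));b=np.zeros(3)
    for p,uv in zip(ps,uvs):
        o,d=ray(p,uv); d/=np.linalg.norm(d); M=np.eye(3)-np.outer(d,d); A+=M; b+=M@o
    return np.linalg.solve(A,b)
HUE={"yellow":((20,32),150,120),"blue":((100,125),120,60),"green":((50,75),110,60),"red":((174,6),150,90)}
def cmask(p,c):
    h,s,v=cv2.split(cv2.cvtColor(p["color"],cv2.COLOR_BGR2HSV)); (a,b),S,V=HUE[c]
    hh=(h>=a)&(h<=b) if a<b else (h>=a)|(h<=b)
    return (hh&(s>S)&(v>V))
def near(p,m,X,r):
    u=proj(p,[X])[0]; yy,xx=np.mgrid[:420,:560]; return m&((xx-u[0])**2+(yy-u[1])**2<r*r)
def box(x0,x1,y0,y1,z0,z1): return np.array([[x,y,z] for x in(x0,x1) for y in(y0,y1) for z in(z0,z1)],float)
def render(p,Xs,S=4):
    im=np.zeros((420*S,560*S),np.uint8)
    for X in Xs: cv2.fillConvexPoly(im,cv2.convexHull(((proj(p,X)+.5)*S).round().astype(np.int32)),1)
    return cv2.resize(im.astype(np.float32),(560,420),interpolation=cv2.INTER_AREA)
def fit(views,model,x0,step):
    # views: [(picture,mask)], model(x)-> list of point sets
    def f(x): return sum(np.abs(render(p,model(x))-m).sum()/m.sum() for p,m in views)
    s=np.array(step); x0=np.array(x0,float); best=None
    for k in(1,.4):
        simplex=np.vstack([x0]+[x0+s*k*e for e in np.eye(len(x0))])
        r=minimize(f,x0,method="Nelder-Mead",options=dict(initial_simplex=simplex,xatol=1e-4,fatol=1e-4)); x0=r.x
    return r.x,r.fun/len(views)
def rz(X,a,t): return X@R.from_euler("z",a).as_matrix().T+np.asarray(t)
GRIP=box(-.108,-.012,-.01,.01,-.014,.01)
def pinmodel(zax): return lambda x:[rz(GRIP,x[2],[x[0],x[1],zax])]
LUG=box(.103,.113,-.015,.015,.041,.069)
def dockmodel(x): return [rz(LUG,x[2]+np.radians(a),[x[0],x[1],0]) for a in(120,180,240)]
def look(): return ctrl.camera("top"),ctrl.camera("side")
E
cat > m1.py <<'E'
from h import *
ps=look()
t,s=ps
c=plane(t,(370,196),.06); print(c)
vs=[(p,near(p,cmask(p,"yellow"),c,75)) for p in ps]
print([int(m.sum()) for _,m in vs])
for yaw in(-.1,.15):
    print("dock",fit(vs,dockmodel,[c[0],c[1],yaw],[.02,.02,.15]), fit(vs[:1],dockmodel,[c[0],c[1],yaw],[.02,.02,.15]))
g=lambda u,v:(60+u*.575,80+v*.575)
for n,col,a,b in[("a","red",(288,228),(277,186)),("b","blue",(348,297),(343,240)),("c","green",(211,308),(212,250))]:
    A=plane(t,g(*a),.024);B=plane(t,g(*b),.014);d=B-A; yaw=np.arctan2(d[1],d[0]); o=A[:2]+.06*d[:2]/np.linalg.norm(d[:2])
    vs=[(p,near(p,cmask(p,col),A,28)) for p in ps]
    print(n,[int(m.sum()) for _,m in vs],o,yaw)
    for V in(vs,vs[:1],vs[1:]): print(fit(V,pinmodel(.015),[o[0],o[1],yaw],[.01,.01,.1]))
m=[near(t,cmask(t,"red"),plane(t,g(515,157),.09),8),near(s,cmask(s,"red"),s and plane(s,(100+486/2,100+314/2),.09),8)]
uv=[np.argwhere(q).mean(0)[::-1] for q in m]; print([int(q.sum()) for q in m],uv,"handle cap",tri(ps,uv))
E
python3 m1.py
```

```text
[ 0.59361084 -0.15203759  0.06      ]
[204, 342]
dock (array([ 0.60136366, -0.15805592,  0.09878511]), np.float64(0.29342427760577916)) (array([ 0.60246001, -0.15808017,  0.09485847]), np.float64(0.1795343137254902))
dock (array([ 0.60132082, -0.15819246,  0.09696923]), np.float64(0.2919139146886825)) (array([ 0.60245967, -0.15810974,  0.09443168]), np.float64(0.1795343137254902))
a [251, 242] [0.62484958 0.27478348] 0.255448575177395
(array([0.62753938, 0.27946979, 0.24983854]), np.float64(0.13771978202890917))
(array([0.62665491, 0.27951123, 0.25325893]), np.float64(0.1205179282868526))
(array([0.62471873, 0.27952197, 0.28485251]), np.float64(0.13920454545454544))
b [254, 310] [0.50931455 0.16649697] 0.0719604394399844
(array([0.51243123, 0.16838836, 0.06705379]), np.float64(0.12510636271272543))
(array([0.51269458, 0.16855075, 0.05997812]), np.float64(0.15551181102362205))
(array([0.51310793, 0.16669738, 0.05413584]), np.float64(0.07560483870967742))
c [270, 252] [0.49766007 0.38939332] 0.004406181454720163
(array([ 0.49953626,  0.39223605, -0.00739351]), np.float64(0.1353670634920635))
(array([ 0.49719169,  0.39254484, -0.01119515]), np.float64(0.16550925925925927))
(array([ 0.49911176,  0.3887484 , -0.04159225]), np.float64(0.0845734126984127))
[75, 56] [array([355.49333333, 169.57333333]), array([342.625, 256.625])] handle cap [ 0.66300814 -0.10964616  0.08786784]
```

```bash
cat >> h.py <<'E'
def plan(x,y,z,yaw):
    o=ctrl.get_obs(); e=o["eef_rot"]; p=o["ee_pos"]; M=R.from_euler("xyz",e)
    dy=(yaw-e[2]+np.pi)%(2*np.pi)-np.pi
    d=np.array([x,y,z])-p; M2=R.from_euler("xyz",[np.pi,0,yaw])
    print("at",p.round(4),e.round(3),"grip",round(o["grip_width"],4),round(o["grip_force"],1),"F",o["force"].round(1),"t",o["time_s"],
      "| rz total",round(-dy,3),"| shift units before turn",(M.inv().apply(d)/.05).round(3),"after turn",(M2.inv().apply(d)/.05).round(3))
E
python3 -c "
from h import *
plan(.663,-.1096,.205,.668)"
```

```text
at [0.1957 0.514  0.2054] [-3.142  0.     2.778] grip 0.094 0.0 F [ 0.8 -0.6  0.9] t 1.1 | rz total 2.11 | shift units before turn [-1.3172e+01 -8.3300e+00  9.0000e-03] after turn [-3.880e-01  1.558e+01  9.000e-03]
```

{"name": "move_arm", "arguments": {"increments": [[1,0,0,0,0,0,0.15],[1,0,0,0,0,0,0.15],[1,0,0,0,0,0,0.15],[1,0,0,0,0,0,0.15],[1,0,0,0,0,0,0.15],[1,0,0,0,0,0,0.15],[1,0,0,0,0,0,0.15],[1,0,0,0,0,0,0.15],[1,0,0,0,0,0,0.15],[1,0,0,0,0,0,0.15],[1,0,0,0,0,0,0.15],[1,0,0,0,0,0,0.15],[1,0,0,0,0,0,0.15],[1,0,0,0,0,0,0.15],[1,0,0,0,0,0,0]]}}

```text
time_s: 2.6
ee_pos: [0.1957, 0.514, 0.2054]
eef_rot: [3.142, 0.0, 0.675]
force: [1.2, 0.6, 0.3]
grip_width: 0.0941
grip_force: 0.0
```

{"name": "move_arm", "arguments": {"increments": [[0.7,0,0.7,0,0,0,0],[0.7,0,0.7,0,0,0,0],[0.7,0,0.7,0,0,0,0],[0.7,0,0.7,0,0,0,0],[0.7,0,0.7,0,0,0,0],[0.7,0,0.7,0,0,0,0],[0.7,0,0.7,0,0,0,0],[0.7,0,0.7,0,0,0,0],[0.7,0,0.7,0,0,0,0],[0.7,0,0.7,0,0,0,0],[0.7,0,0.7,0,0,0,0],[0.7,0,0.7,0,0,0,0],[0.7,0,0.7,0,0,0,0],[0.7,0,0.7,0,0,0,0],[0.7,0,0.7,0,0,0,0],[0.7,0,0.7,0,0,0,0],[0.7,0,0.7,0,0,0,0],[0.7,0,0.7,0,0,0,0],[0.7,0,0.7,0,0,0,0],[0.7,0,0.7,0,0,0,0]]}}

```text
time_s: 4.6
ee_pos: [0.6354, -0.0326, 0.2054]
eef_rot: [-3.142, 0.0, 0.683]
force: [1.0, 0.1, -0.2]
grip_width: 0.0657
grip_force: 0.0
```

```bash
python3 -c "
from h import *
plan(.663,-.1096,.074,.668)"
```

```text
at [ 0.6354 -0.0326  0.2054] [-3.142  0.     0.683] grip 0.0657 0.0 F [ 1.   0.1 -0.2] t 4.6 | rz total 0.015 | shift units before turn [-0.544  1.544  2.627] after turn [-0.521  1.552  2.627]
```

{"name": "move_arm", "arguments": {"increments": [[0.6,-0.17,0.5,0,0,0,0.015],[0.6,-0.17,0.5,0,0,0,0],[0.6,-0.18,0.55,0,0,0,0],[0.6,0,0,0.4,0,0,0],[0.6,0,0,0.4,0,0,0],[0.6,0,0,0.4,0,0,0],[0.6,0,0,0.4,0,0,0],[0.6,0,0,0.4,0,0,0],[0.6,0,0,0.4,0,0,0],[0.6,0,0,0.23,0,0,0],[0,0,0,0,0,0,0],[0,0,0,0,0,0,0],[0,0,0,0,0,0,0],[0,0,0,0,0,0,0],[0,0,0,0,0,0,0],[0,0,0,0,0,0,0]], "force": 15}}

```text
time_s: 6.2
ee_pos: [0.6626, -0.1083, 0.0748]
eef_rot: [3.141, -0.001, 0.663]
force: [-0.2, 0.3, 4.8]
grip_width: 0.0234
grip_force: 15.0
```

```bash
python3 -c "
from h import *
plan(.6338,-.087,.074,1.144)"
```

```text
at [ 0.6626 -0.1083  0.0748] [ 3.141e+00 -1.000e-03  6.630e-01] grip 0.0234 15.0 F [-0.2  0.3  4.8] t 6.2 | rz total -0.481 | shift units before turn [-0.191 -0.691  0.015] after turn [ 0.15  -0.701  0.016]
```

{"name": "move_arm", "arguments": {"increments": [[0,-0.003,-0.095,0,0,0,-0.061],[0,-0.003,-0.095,0,0,0,-0.061],[0,-0.003,-0.095,0,0,0,-0.061],[0,-0.003,-0.095,0,0,0,-0.061],[0,-0.003,-0.095,0,0,0,-0.061],[0,-0.003,-0.095,0,0,0,-0.061],[0,-0.003,-0.095,0,0,0,-0.061],[0,-0.003,-0.095,0,0,0,-0.061],[0,0,0,0,0,0,0],[0,0,0,0,0,0,0],[0,0,0,0,0,0,0]]}}

```text
time_s: 7.3
ee_pos: [0.6325, -0.0857, 0.0748]
eef_rot: [3.141, 0.001, 1.151]
force: [-3.8, -3.2, 6.7]
grip_width: 0.0238
grip_force: 15.0
```

```bash
python3 -c "
from h import *
plan(.6338,-.087,.074,1.144)"
```

```text
at [ 0.6325 -0.0857  0.0748] [3.141e+00 1.000e-03 1.151e+00] grip 0.0238 15.0 F [-3.8 -3.2  6.7] t 7.3 | rz total 0.007 | shift units before turn [-0.013  0.033  0.016] after turn [-0.012  0.034  0.016]
```

{"name": "move_arm", "arguments": {"increments": [[0.6,0,0,0,0,0,0],[0.6,0,0,0,0,0,0],[0.6,0,0,0,0,0,0],[0.6,0,0,-0.5,0,0,0],[0.6,0,0,-0.5,0,0,0],[0.6,0,0,-0.5,0,0,0],[0.6,0,0,-0.5,0,0,0],[0.6,0,0,-0.5,0,0,0],[0.6,0,0,0,0,0,0.15],[0.6,0,0,0,0,0,0.15],[0.6,0,0,0,0,0,0.15],[0.6,0,0,0,0,0,0.15],[0.6,0,0,0,0,0,0.15],[0.6,0,0,0,0,0,0.15]]}}

```text
time_s: 8.7
ee_pos: [0.6325, -0.0849, 0.1987]
eef_rot: [-3.141, 0.0, 0.245]
force: [0.2, 0.4, -0.4]
grip_width: 0.0562
grip_force: 0.0
```

{"name": "move_arm", "arguments": {"increments": [[0.6,0.01,-0.6,0,0,0,0],[0.6,0.01,-0.6,0,0,0,0],[0.6,0.01,-0.6,0,0,0,0],[0.6,0.01,-0.6,0,0,0,0],[0.6,0.01,-0.6,0,0,0,0],[0.6,0.01,-0.6,0,0,0,0],[0.6,0.01,-0.6,0,0,0,0],[0.6,0.01,-0.6,0,0,0,0],[0.6,0.01,-0.6,0,0,0,0],[0.6,0.01,-0.6,0,0,0,0],[0.6,0,-0.5,0,0,0,0],[0.6,0,0,0,0,0,0]]}}

```text
time_s: 9.9
ee_pos: [0.5558, 0.2335, 0.1988]
eef_rot: [-3.141, 0.0, 0.254]
force: [-0.3, 0.3, 0.1]
grip_width: 0.0565
grip_force: 0.0
```

```bash
cat > m2.py <<'E'
from h import *
import sys
t,s=look()
k=sys.argv[1]
cv2.imwrite(f"pics/t{k}.png",cv2.resize(t["color"][80:380,60:520],(800,522),interpolation=cv2.INTER_CUBIC))
cv2.imwrite(f"pics/s{k}.png",cv2.resize(s["color"][100:400,100:500],(800,600),interpolation=cv2.INTER_CUBIC))
E
python3 m2.py 1
python3 - <<'E'
from h import *
plan(.5517,.260,.004,.252)
E
```

```text
at [0.5566 0.2311 0.1988] [3.141 0.    0.252] grip 0.0566 0.0 F [ 0.3  0.2 -0.3] t 10.0 | rz total -0.0 | shift units before turn [ 0.05  -0.586  3.895] after turn [ 0.049 -0.585  3.895]
```

View pics/t1.png

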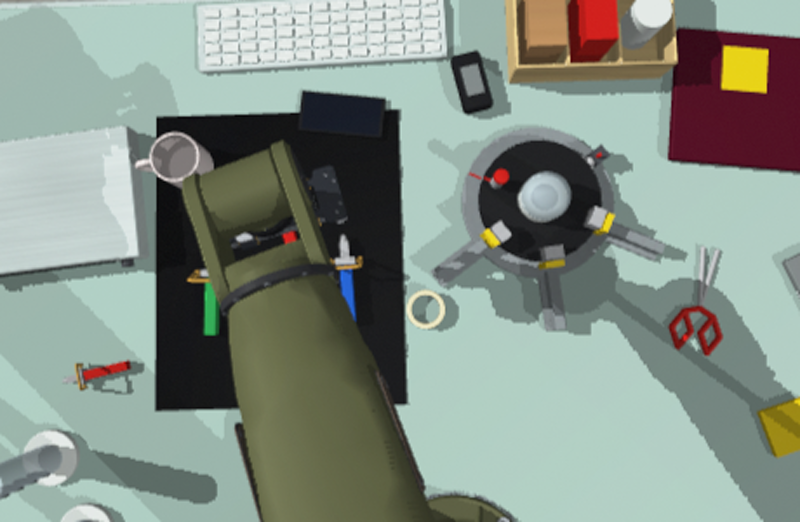

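View pics/s1.png

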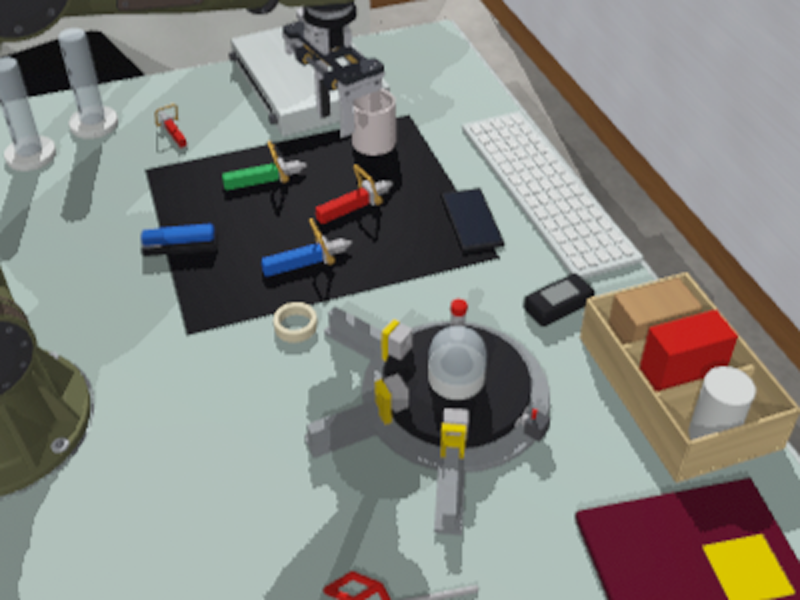

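The turntable is parked with its tabs behind the lugs, and the pins haven't moved. I'll pick the red one.

{"name": "move_arm", "arguments": {"increments": [[0.7,0.02,-0.3,0,0,0,0],[0.7,0.02,-0.29,0,0,0,0],[0.7,0,0,0.5,0,0,0],[0.7,0,0,0.5,0,0,0],[0.7,0,0,0.5,0,0,0],[0.7,0,0,0.5,0,0,0],[0.7,0,0,0.5,0,0,0],[0.7,0,0,0.5,0,0,0],[0.7,0,0,0.4,0,0,0],[0.7,0,0,0.3,0,0,0],[0.7,0,0,0.2,0,0,0],[0,0,0,0,0,0,0],[0,0,0,0,0,0,0],[0,0,0,0,0,0,0],[0,0,0,0,0,0,0],[0,0,0,0,0,0,0],[0,0,0,0,0,0,0],[0,0,0,0,0,0,0]], "force": 40}}

```text
time_s: 11.8
ee_pos: [0.5515, 0.26, 0.0042]
eef_rot: [3.142, -0.0, 0.251]
force: [-1.6, -1.1, 2.1]
grip_width: 0.0198
grip_force: 40.0
```

Run:
```python
from h import *
plan(.5517,.260,.004,.252)
```

```text
at [0.5515 0.26   0.0042] [ 3.142 -0.     0.251] grip 0.0198 40.0 F [-1.6 -1.1  2.1] t 11.8 | rz total -0.001 | shift units before turn [0.004 0.002 0.004] after turn [0.004 0.002 0.004]
```

{"name": "move_arm", "arguments": {"increments": [[0,0,0,-0.2,0,0,0],[0,0,0,-0.4,0,0,0],[0,0,0,-0.5,0,0,0],[0,0,0,-0.5,0,0,0],[0,0,0,-0.5,0,0,0],[0,0,0,-0.5,0,0,0],[0,0,0,-0.5,0,0,0],[0,0,0,-0.4,0,0,0],[0,0,0,0,0,0,-0.1],[0,0,0,0,0,0,-0.15],[0,0,0,0,0,0,-0.15],[0,0,0,0,0,0,-0.15],[0,0,0,0,0,0,-0.15],[0,0,0,0,0,0,-0.1],[0,0,0,0,0,0,-0.09],[0,0,0,0,0,0,0]]}}

```text
time_s: 13.4
ee_pos: [0.5512, 0.2601, 0.1793]
eef_rot: [-3.142, -0.0, 1.142]
force: [-0.4, 0.7, -1.1]
grip_width: 0.0194
grip_force: 40.0
```

Run:
```python
from h import *
plan(.5018,-.3774,.17,1.144)
```

```text
at [0.5512 0.2601 0.1793] [-3.142 -0.     1.142] grip 0.0194 40.0 F [-0.4  0.7 -1.1] t 13.4 | rz total -0.002 | shift units before turn [-12.007   4.4     0.186] after turn [-12.015   4.379   0.187]
```

{"name": "move_arm", "arguments": {"increments": [[0,-0.6,0.22,0,0,0,0],[0,-0.6,0.22,0,0,0,0],[0,-0.6,0.22,0,0,0,0],[0,-0.6,0.22,0,0,0,0],[0,-0.6,0.22,0,0,0,0],[0,-0.6,0.22,0,0,0,0],[0,-0.6,0.22,0,0,0,0],[0,-0.6,0.22,0,0,0,0],[0,-0.6,0.22,0,0,0,0],[0,-0.6,0.22,0,0,0,0],[0,-0.6,0.22,0,0,0,0],[0,-0.6,0.22,0,0,0,0],[0,-0.6,0.22,0,0,0,0],[0,-0.6,0.22,0,0,0,0],[0,-0.6,0.22,0,0,0,0],[0,-0.6,0.22,0,0,0,0],[0,-0.6,0.22,0,0,0,0],[0,-0.6,0.22,0,0,0,0],[0,-0.6,0.22,0,0,0,0],[0,-0.6,0.2,0,0,0,0]]}}

```text
time_s: 15.4
ee_pos: [0.5, -0.3778, 0.1793]
eef_rot: [3.141, -0.0, 1.138]
force: [-0.1, 0.4, -2.8]
grip_width: 0.02
grip_force: 40.0
```

{"name": "move_arm", "arguments": {"increments": [[0,0,0,0.3,0,0,0],[0,0,0,0.5,0,0,0],[0,0,0,0.5,0,0,0],[0,0,0,0.5,0,0,0],[0,0,0,0.5,0,0,0],[0,0,0,0.36,0,0,0],[0,0,0,0,0,0,0]]}}

```text
time_s: 16.1
ee_pos: [0.4994, -0.3752, 0.0436]
eef_rot: [-3.138, -0.001, 1.139]
force: [1.3, 0.4, -0.7]
grip_width: 0.0005
grip_force: 0.0
```

```bash
python3 m2.py 2
python3 - <<'E'
from h import *
plan(.5018,-.3774,.046,1.144)
t,s=look()
# red grip in the side view, z from hand
o=ctrl.get_obs();p=o["ee_pos"];yaw=o["eef_rot"][2]
x0=[p[0]+.078*np.cos(yaw),p[1]+.078*np.sin(yaw),yaw]
for q in(t,s):
    m=near(q,cmask(q,"red"),[x0[0]-.06*np.cos(yaw),x0[1]-.06*np.sin(yaw),.056],28); print(int(m.sum()))
m=near(s,cmask(s,"red"),[x0[0]-.06*np.cos(yaw),x0[1]-.06*np.sin(yaw),.056],28)
mt=near(t,cmask(t,"red"),[x0[0]-.06*np.cos(yaw),x0[1]-.06*np.sin(yaw),.056],28)
np.set_printoptions(precision=4,suppress=True)
print("pred",x0,[np.argwhere(a).mean(0)[::-1] for a in(mt,m)])
c=[.6015,-.158]
vs=[(q,near(q,cmask(q,"yellow"),c+[.06],75)) for q in(t,s)]
print("dock",[int(m.sum()) for _,m in vs],fit(vs,dockmodel,[.6015,-.158,.097],[.01,.01,.05]))
E
```

```text
at [ 0.5006 -0.3764  0.0466] [3.141 0.    1.14 ] grip 0.0004 0.0 F [-0.1  0.7  0.2] t 16.2 | rz total -0.004 | shift units before turn [-0.008  0.031  0.013] after turn [-0.009  0.031  0.013]
0
24
pred [np.float64(0.5334346171158305), np.float64(-0.30590077110118225), np.float64(1.1402074483135987)] [array([nan, nan]), array([321.6667, 382.5   ])]
dock [187, 11] (array([ 0.6014, -0.156 ,  0.1068]), np.float64(14.963068181818182))<stdin>:12: RuntimeWarning: Mean of empty slice.
  ret = um.true_divide(
```

View pics/s2.png

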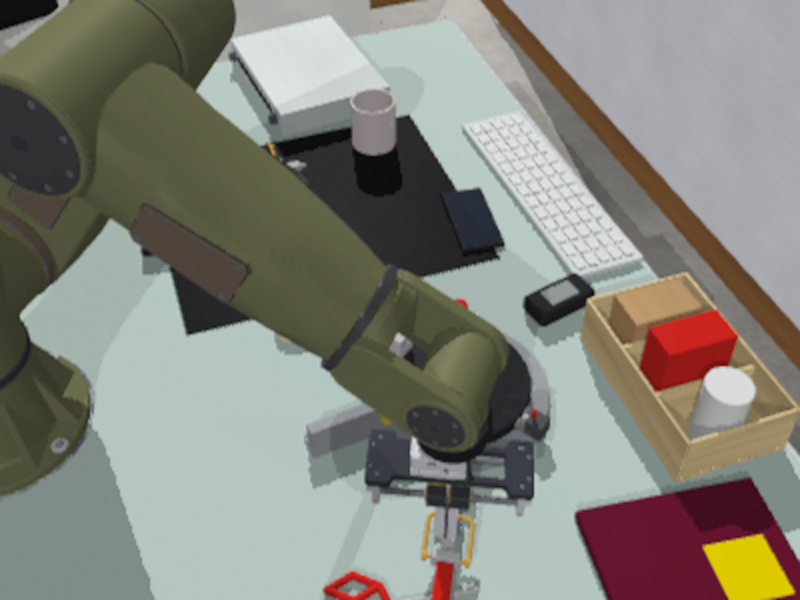

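The grip slackened and the pin dropped. I'll raise the arm, move it aside and look.

{"name": "move_arm", "arguments": {"increments": [[0,0,0,-0.3,0,0,0],[0,0,0,-0.5,0,0,0],[0,0,0,-0.6,0,0,0],[0,0,0,-0.6,0,0,0],[0,0,0,-0.6,0,0,0],[0.6,0,0,-0.6,0,0,0],[0.6,0.3,-0.6,0,0,0,0],[0.6,0.3,-0.6,0,0,0,0],[0.6,0.3,-0.6,0,0,0,0],[0.6,0.3,-0.6,0,0,0,0],[0.6,0.3,-0.6,0,0,0,0],[0.6,0.3,-0.6,0,0,0,0],[0.6,0.3,-0.6,0,0,0,0],[0.6,0.3,-0.6,0,0,0,0],[0.6,0.3,-0.6,0,0,0,0],[0.6,0.3,-0.6,0,0,0,0],[0.6,0,0,0,0,0,0]]}}

```text
time_s: 18.0
ee_pos: [0.2889, -0.1135, 0.2075]
eef_rot: [3.138, 0.0, 1.142]
force: [0.4, -0.7, 0.1]
grip_width: 0.0562
grip_force: 0.0
```

Run:
```python
from h import *
t,s=look()
a=np.hstack([cv2.resize(t["color"][160:330,330:530],(400,340),interpolation=cv2.INTER_CUBIC),cv2.resize(s["color"][250:420,180:380],(400,340),interpolation=cv2.INTER_CUBIC)])
cv2.imwrite("pics/d.png",a)
m=cmask(t,"red"); 
print(cv2.connectedComponentsWithStats(m.astype(np.uint8))[2:4])
m=cmask(s,"red"); 
print(cv2.connectedComponentsWithStats(m.astype(np.uint8))[2:4])
```

```text
(array([[     0,      0,    560,    420, 233193],
       [   387,     67,     29,     49,   1214],
       [   475,    105,      2,      1,      2],
       [   486,    106,      3,      1,      3],
       [   498,    107,      3,      1,      3],
       [   474,    113,      1,      7,      7],
       [   501,    127,      1,      1,      1],
       [   474,    131,      1,      1,      1],
       [   480,    132,      3,      1,      3],
       [   492,    133,      2,      1,      2],
       [   403,    168,      3,      3,      6],
       [   343,    177,     10,      9,     68],
       [   331,    180,      2,      1,      2],
       [   334,    181,      1,      1,      1],
       [   338,    181,      4,      3,      8],
       [   460,    230,     29,     19,    227],
       [   445,    256,     30,     28,    334],
       [   108,    288,     27,     10,    125]], dtype=int32), array([[278.46203788, 209.97918034],
       [400.63920923,  90.68616145],
       [475.5       , 105.        ],
       [487.        , 106.        ],
       [499.        , 107.        ],
       [474.     
[... 3309 characters left out ...]
   [456.        , 385.        ],
       [492.        , 385.        ],
       [279.20731707, 403.31707317],
       [457.        , 387.        ],
       [493.        , 387.        ],
       [458.        , 389.        ],
       [495.        , 390.5       ],
       [459.        , 391.        ],
       [460.        , 393.        ],
       [461.        , 395.        ],
       [497.        , 394.        ],
       [462.        , 397.        ],
       [497.        , 397.        ],
       [488.        , 399.        ],
       [493.        , 398.        ],
       [478.        , 401.        ],
       [483.        , 400.        ],
       [469.        , 403.        ],
       [474.        , 402.        ]]))
```

View pics/d.png

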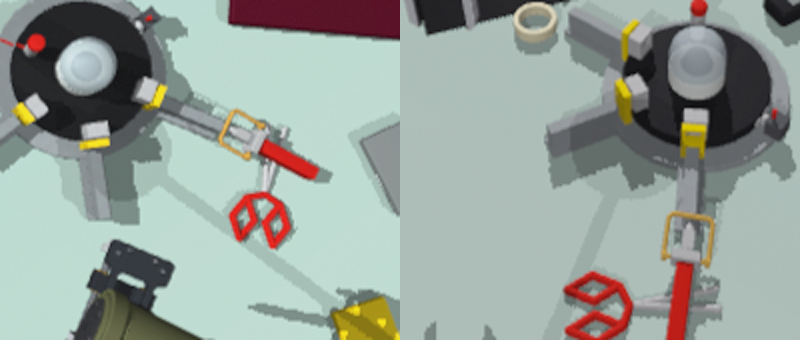

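The top view (left half) shows the red pin lying along lug 3's arm and over the scissor blades, with the ring snapped closed in front of the tip at (240,130). I'll measure it, move it to free desk and reopen the ring by gripping both legs from outside.

Run:
```python
from h import *
np.set_printoptions(precision=4,suppress=True)
t,s=look()
def lab(p,uv):
    n,l=cv2.connectedComponents(cmask(p,"red").astype(np.uint8)); return l==l[uv[1],uv[0]]
vs=[(t,lab(t,(474,239))),(s,lab(s,(319,400)))]
print([int(m.sum()) for _,m in vs])
yaw0=1.2
A=plane(t,(474,239),.03); o=A[:2]+.06*np.array([np.cos(yaw0),np.sin(yaw0)])
print(fit(vs,lambda x:[rz(GRIP,x[2],[x[0],x[1],x[3]])],[*o,yaw0,.026],[.01,.01,.15,.01]))
def mod(x): return [rz(GRIP@R.from_euler("y",x[4]).as_matrix().T,x[2],[x[0],x[1],x[3]])]
print(fit(vs,mod,[*o,yaw0,.026,0],[.01,.01,.15,.01,.1]))
plan(.5,-.37,.2,1.144)
```

```text
[227, 326]
(array([ 0.4921, -0.3933,  1.0927,  0.0224]), np.float64(0.31037632428853273))
(array([ 0.4933, -0.3896,  1.1052,  0.0258, -0.0827]), np.float64(0.31876630023512875))
at [ 0.2907 -0.1157  0.2067] [3.14 0.   1.14] grip 0.0564 0.0 F [ 0.6 -0.6  0.2] t 18.2 | rz total -0.004 | shift units before turn [-2.875  5.926  0.143] after turn [-2.896  5.916  0.134]
```

{"name": "move_arm", "arguments": {"increments": [[0.8,0,0,0,0,0,0.04],[0.8,-0.4,0.5,0,0,0,0],[0.8,-0.4,0.5,0,0,0,0],[0.8,-0.4,0.5,0,0,0,0],[0.8,-0.4,0.5,0,0,0,0],[0.8,-0.4,0.5,0,0,0,0],[0.8,-0.4,0.5,0,0,0,0],[0.8,-0.4,0.5,0,0,0,0],[0.8,-0.4,0.5,0,0,0,0],[0.8,-0.4,0.5,0,0,0,0],[0.8,-0.4,0.6,0,0,0,0],[0.8,-0.3,0.5,0,0,0,0],[0.8,-0.3,0.49,0,0,0,0],[0.8,0,0,0.5,0,0,0],[0.8,0,0,0.5,0,0,0],[0.8,0,0,0.5,0,0,0],[0.8,0,0,0.5,0,0,0],[0.8,0,0,0,0,0,0]]}}

```text
time_s: 20.0
ee_pos: [0.4562, -0.4576, 0.1017]
eef_rot: [-3.135, -0.002, 1.1]
force: [-0.2, -0.5, -0.2]
grip_width: 0.0756
grip_force: 0.0
```

Run:
```python
from h import *
plan(.457,-.4605,.018,1.10)
t,s=look()
a=np.hstack([cv2.resize(t["color"][200:310,400:530],(390,330),interpolation=cv2.INTER_CUBIC),cv2.resize(s["color"][290:420,230:380],(390,338),interpolation=cv2.INTER_CUBIC)[:330]])
cv2.imwrite("pics/e.png",a)
```

```text
at [ 0.4562 -0.4576  0.1017] [-3.135e+00 -2.000e-03  1.100e+00] grip 0.0756 0.0 F [-0.2 -0.5 -0.2] t 20.0 | rz total 0.0 | shift units before turn [-0.047  0.051  1.674] after turn [-0.043  0.041  1.674]
```

View pics/e.png

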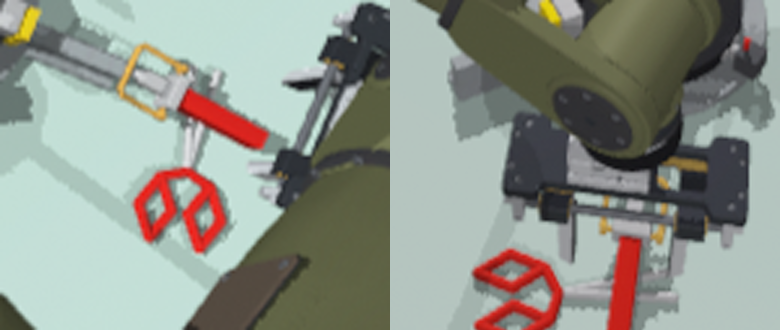

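Run:
```python
from h import *
np.set_printoptions(precision=4,suppress=True)
t=ctrl.camera("top"); m=cmask(t,"red")
n,l=cv2.connectedComponents(m.astype(np.uint8)); q=np.argwhere(l==l[239,474])[:,::-1]
P=np.array([plane(t,u,.034)[:2] for u in q]); c=P.mean(0); w,v=np.linalg.eigh(np.cov((P-c).T)); d=v[:,1]*np.sign(v[1,1])
pr=(P-c)@d; print(len(q),c,np.arctan2(d[1],d[0]),pr.min(),pr.max(), "x-78:",c-.018*d)
print("tip pts",plane(t,(400+125/3,200+80/3),.026),plane(t,(400+178/3,200+88/3),.03))
```

```text
227 [ 0.4639 -0.4435] 1.043426341919056 -0.04314497735971407 0.04091647305225616 x-78: [ 0.4549 -0.4591]
tip pts [ 0.5037 -0.359   0.026 ] [ 0.4944 -0.4069  0.03  ]
```

{"name": "move_arm", "arguments": {"increments": [[0.8,-0.04,0.04,0.3,0,0,0.03],[0.8,0,0,0.5,0,0,0],[0.8,0,0,0.4,0,0,0],[0.8,0,0,0.3,0,0,0],[0.8,0,0,0.17,0,0,0],[0,0,0,0,0,0,0],[0,0,0,0,0,0,0],[0,0,0,0,0,0,0],[0,0,0,0,0,0,0],[0,0,0,0,0,0,0],[0,0,0,0,0,0,0],[0,0,0,0,0,0,0],[0,0,0,-0.1,0,0,0],[0,0,0,-0.3,0,0,0],[0,0,0,-0.4,0,0,0],[0,0,0,-0.5,0,0,0],[0,0,0,-0.5,0,0,0],[0,0,0,0,0,0,0]], "force": 50}}

```text
time_s: 21.95
ee_pos: [0.4595, -0.462, 0.1172]
eef_rot: [3.135, 0.002, 1.071]
force: [0.4, 0.8, -2.3]
grip_width: 0.0193
grip_force: 50.0
```

Run:
```python
from h import *
plan(.36,-.16,.11,.1)
plan(.38,-.02,.11,.1)
```

```text
at [ 0.4595 -0.462   0.1172] [3.135e+00 2.000e-03 1.071e+00] grip 0.0193 50.0 F [ 0.4  0.8 -2.3] t 21.95 | rz total 0.971 | shift units before turn [ 4.348 -4.642  0.105] after turn [-1.376 -6.209  0.144]
at [ 0.4595 -0.462   0.1172] [3.135e+00 2.000e-03 1.071e+00] grip 0.0193 50.0 F [ 0.4  0.8 -2.3] t 21.95 | rz total 0.971 | shift units before turn [ 6.997 -5.633  0.093] after turn [-0.698 -8.955  0.144]
```

{"name": "move_arm", "arguments": {"increments": [[0,0,0,0,0,0,0.15],[0,0,0,0,0,0,0.15],[0,0,0,0,0,0,0.15],[0,-0.04,-0.47,0,0,0,0],[0,-0.04,-0.47,0,0,0,0],[0,-0.04,-0.47,0,0,0,0],[0,-0.04,-0.47,0,0,0,0],[0,-0.05,-0.47,0,0,0,0],[0,-0.05,-0.47,0,0,0,0],[0,-0.05,-0.47,0,0,0,0],[0,0,0,0.4,0,0,0],[0,0,0,0.5,0,0,0],[0,0,0,0.5,0,0,0],[0,0,0,0.4,0,0,0],[0,0,0,0.2,0,0,0],[0,0,0,0.1,0,0,0],[0,0,0,0,0,0,0]]}}

```text
time_s: 23.65
ee_pos: [0.3496, -0.3353, 0.0093]
eef_rot: [-3.139, 0.0, 0.621]
force: [-13.7, 16.1, 41.8]
grip_width: 0.0196
grip_force: 50.0
```

Run:
```python
from h import *
plan(.3509,-.337,.006,.62)
```

```text
at [ 0.3496 -0.3353  0.0093] [-3.139  0.     0.621] grip 0.0196 50.0 F [-13.7  16.1  41.8] t 23.65 | rz total 0.001 | shift units before turn [0.001 0.044 0.066] after turn [0.001 0.043 0.066]
```

{"name": "move_arm", "arguments": {"increments": [[0,0,0,-0.08,0,0,0],[0.4,0,0,0,0,0,0],[0.6,0,0,0,0,0,0],[0.8,0,0,0,0,0,0],[0.8,0,0,0,0,0,0],[0.9,0,0,-0.3,0,0,0],[1,0,0,-0.5,0,0,0],[1,0,0,-0.6,0,0,0],[1,0,0,-0.6,0,0,0],[1,0,0,-0.6,0,0,0],[1,0,-0.6,0,0,0,0],[1,0,-0.6,0,0,0,0],[1,0,-0.6,0,0,0,0],[1,0,-0.6,0,0,0,0],[1,0,-0.6,0,0,0,0],[1,0,-0.6,0,0,0,0],[1,0,-0.6,0,0,0,0],[1,0,0,0,0,0,0]]}}

```text
time_s: 25.45
ee_pos: [0.2267, -0.1636, 0.1413]
eef_rot: [3.141, -0.0, 0.621]
force: [-0.7, -1.1, 0.7]
grip_width: 0.0936
grip_force: 0.0
```

Run:
```python
from h import *
np.set_printoptions(precision=4,suppress=True)
t,s=look()
o=np.array([.4143,-.2916]); A=np.array([*(o-.06*np.array([.814,.581])),.02])
vs=[(q,near(q,cmask(q,"red"),A,30)) for q in(t,s)]
print([int(m.sum()) for _,m in vs])
for V in(vs,vs[:1]): print(fit(V,pinmodel(.014),[*o,.62],[.01,.01,.1]))
ims=[]
for q in(t,s):
    u=proj(q,[[*o,.02]])[0].astype(int); x=min(max(u[0]-65,0),430);y=min(max(u[1]-55,0),310); print(x,y)
    ims.append(cv2.resize(q["color"][y:y+110,x:x+130],(390,330),interpolation=cv2.INTER_CUBIC))
cv2.imwrite("pics/f.png",np.hstack(ims))
plan(.4143,-.2916,.2,.62)
```

```text
[423, 501]
(array([ 0.4112, -0.2889,  0.6593]), np.float64(0.48382490338471995))
(array([ 0.4129, -0.2899,  0.6428]), np.float64(0.5264479905437353))
354 203
212 296
at [ 0.2282 -0.1655  0.1418] [ 3.14  -0.     0.621] grip 0.0941 0.0 F [ 0.1 -0.   0.4] t 25.55 | rz total 0.001 | shift units before turn [ 1.559  4.218 -1.157] after turn [ 1.564  4.214 -1.164]
```

View pics/f.png

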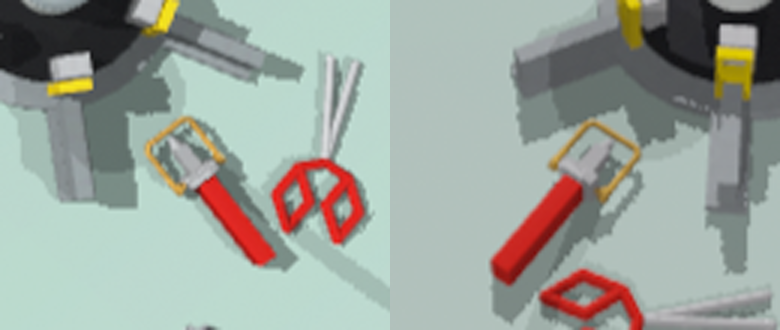

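Run:
```python
from h import *
np.set_printoptions(precision=4,suppress=True)
t,s=look()
def lab(p,uv):
    n,l=cv2.connectedComponents(cmask(p,"red").astype(np.uint8)); return l==l[int(uv[1]),int(uv[0])]
vs=[(t,lab(t,(354+235/3,203+220/3))),(s,lab(s,(212+145/3,296+235/3)))]
print([int(m.sum()) for _,m in vs])
for V in(vs,vs[:1],vs[1:]): print(fit(V,pinmodel(.014),[.413,-.29,.62],[.01,.01,.1]))
m=lab(t,(354+320/3,203+165/3)); print("scissor handle",m.sum(),np.argwhere(m).mean(0))
a=cv2.imread("pics/top0.png"); m=lab({"color":a},(354+320/3,203+165/3)); print(m.sum(),np.argwhere(m).mean(0))
```

```text
[262, 389]
(array([ 0.4119, -0.2898,  0.6463]), np.float64(0.26589145195156894))
(array([ 0.4145, -0.2889,  0.6302]), np.float64(0.25047709923664124))
(array([ 0.4108, -0.2888,  0.6603]), np.float64(0.2679948586118252))
scissor handle 337 [268.7745 459.7923]
339 [268.7493 459.8171]
```

Pin is on free desk at about (0.4125,-0.2895), yaw 0.64, with the ring closed. The scissors are unmoved. Now I'll grip the ring's legs.

{"name": "move_arm", "arguments": {"increments": [[0.8,0,0,0,0,0,-0.02],[0.8,0.22,0.42,0,0,0,0],[0.8,0.22,0.42,0,0,0,0],[0.8,0.22,0.42,0,0,0,0],[0.8,0.22,0.42,0,0,0,0],[0.8,0.22,0.42,0,0,0,0],[0.8,0.22,0.42,0,0,0,0],[0.8,0.22,0.42,0,0,0,0],[0.8,0.22,0.42,0,0,0,0],[0.8,0.22,0.42,0,0,0,0],[0.8,0.22,0.42,0,0,0,0],[0.8,0,0,0.5,0,0,0],[0.8,0,0,0.6,0,0,0],[0.8,0,0,0.6,0,0,0],[0.8,0,0,0.5,0,0,0],[0.8,0,0,0.3,0,0,0],[0.8,0,0,0.2,0,0,0],[0.8,0,0,0,0,0,0]]}}

```text
time_s: 27.45
ee_pos: [0.4411, -0.2677, 0.005]
eef_rot: [-3.139, 0.001, 0.641]
force: [-0.0, -0.0, -0.1]
grip_width: 0.075
grip_force: 0.0
```

{"name": "move_arm", "arguments": {"increments": [[0,0,0,0,0,0,0],[0,0,0,0,0,0,0],[0,0,0,0,0,0,0],[0,0,0,0,0,0,0]], "force": 25}}

```text
time_s: 27.85
ee_pos: [0.4421, -0.2681, 0.0072]
eef_rot: [3.14, -0.0, 0.641]
force: [1.4, -0.5, 2.4]
grip_width: 0.0567
grip_force: 25.0
```

Run:
```python
from h import *
plan(.4414,-.268,.006,.64)
```

```text
at [ 0.4421 -0.2681  0.0072] [ 3.14  -0.     0.641] grip 0.0567 25.0 F [ 1.4 -0.5  2.4] t 27.85 | rz total 0.001 | shift units before turn [-0.009 -0.01   0.023] after turn [-0.009 -0.01   0.023]
```

{"name": "move_arm", "arguments": {"increments": [[0,-0.012,0,-0.146,0,0,0],[0,-0.038,0,-0.142,0,0,0],[0,-0.062,0,-0.132,0,0,0],[0,-0.084,0,-0.12,0,0,0],[0,0,0,0,0,0,0]]}}

```text
time_s: 28.35
ee_pos: [0.4336, -0.2742, 0.0344]
eef_rot: [3.14, -0.0, 0.64]
force: [-0.6, 0.1, -1.4]
grip_width: 0.0567
grip_force: 25.0
```

Run:
```python
from h import *
print(ctrl.get_obs()["force"].round(2),ctrl.get_obs()["moment"].round(2))
t,s=look(); ims=[]
for q in(t,s):
    u=proj(q,[[.4,-.29,.02]])[0].astype(int); x=min(max(u[0]-65,0),430);y=min(max(u[1]-55,0),310)
    ims.append(cv2.resize(q["color"][y:y+110,x:x+130],(390,330),interpolation=cv2.INTER_CUBIC))
cv2.imwrite("pics/g.png",np.hstack(ims))
```

```text
[-0.58  0.15 -1.37] [-0.01  0.07  0.02]
```

View pics/g.png

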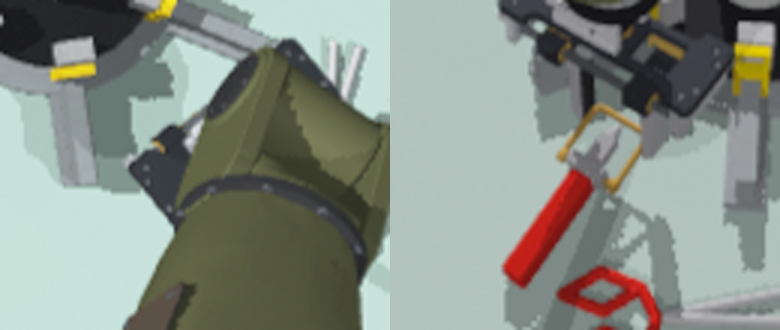

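The spring is strong enough that the pin tips up with the ring, so this won't work. I'll lower it again, grip the pin firmly and press a ring leg back against a corner of lug 2's fixed plate.

{"name": "move_arm", "arguments": {"increments": [[0,0.084,0,0.12,0,0,0],[0,0.062,0,0.132,0,0,0],[0,0.038,0,0.142,0,0,0],[0,0.012,0,0.12,0,0,0],[0.6,0,0,0,0,0,0],[0.8,0,0,0,0,0,0],[0.8,0,0,0,0,0,0],[0.8,0,0,-0.4,0,0,0],[0.8,0,0,-0.5,0,0,0],[0.8,0,0,-0.5,0,0,0],[0.8,0,0,-0.5,0,0,0],[0.8,0,0,-0.5,0,0,0],[0.8,0,-0.6,0,0,0,0],[0.8,0,-0.6,0,0,0,0],[0.8,0,-0.6,0,0,0,0],[0.8,0,-0.6,0,0,0,0],[0.8,0,-0.6,0,0,0,0],[0.8,0,-0.6,0,0,0,0],[0.8,0,0,0,0,0,0]]}}

```text
time_s: 30.35
ee_pos: [0.3326, -0.1219, 0.1279]
eef_rot: [3.141, -0.0, 0.642]
force: [0.3, -0.2, -0.1]
grip_width: 0.075
grip_force: 0.0
```

```bash
cat > m3.py <<'E'
from h import *
import sys
np.set_printoptions(precision=4,suppress=True)
# usage: col x y yaw [z] : fit pin using colour component containing expected grip centre
col,x,y,yaw=sys.argv[1],*map(float,sys.argv[2:5]); z=float(sys.argv[5]) if len(sys.argv)>5 else .014
t,s=look(); vs=[]
for q in(t,s):
    n,l,st,ce=cv2.connectedComponentsWithStats(cmask(q,col).astype(np.uint8),connectivity=8)
    u=proj(q,[[x-.06*np.cos(yaw),y-.06*np.sin(yaw),z-.002]])[0]
    d=np.hypot(*(ce-u).T)+1e3*(st[:,4]<60); d[0]=1e4; k=d.argmin(); print(st[k],d[k].round(1)); vs.append((q,l==k))
for V in(vs,vs[:1],vs[1:]):
    f,e=fit(V,pinmodel(z),[x,y,yaw],[.01,.01,.1]); print(f,round(e,3))
    print("   x-78:",f[:2]-.078*np.array([np.cos(f[2]),np.sin(f[2])]))
E
python3 m3.py red .411 -.289 .64; python3 -c "
from h import *
plan(.3494,-.3356,.006,.64)"
```

```text
[419 262  26  29 261] 0.6
[246 354  29  37 384] 0.9
[ 0.4115 -0.2876  0.6546] 0.267
   x-78: [ 0.3497 -0.3351]
[ 0.41   -0.2898  0.6432] 0.245
   x-78: [ 0.3476 -0.3365]
[ 0.4093 -0.2861  0.6715] 0.275
   x-78: [ 0.3482 -0.3346]
at [ 0.3344 -0.1237  0.1283] [ 3.14e+00 -1.00e-03  6.41e-01] grip 0.0752 0.0 F [ 0.4 -1.   0.9] t 30.45 | rz total 0.001 | shift units before turn [-2.297  3.571  2.45 ] after turn [-2.29   3.578  2.446]
```

{"name": "move_arm", "arguments": {"increments": [[0.8,-0.29,0.45,0,0,0,-0.01],[0.8,-0.29,0.45,0,0,0,0],[0.8,-0.29,0.45,0,0,0,0],[0.8,-0.29,0.45,0,0,0,0],[0.8,-0.29,0.45,0,0,0,0],[0.8,-0.29,0.45,0,0,0,0],[0.8,-0.29,0.45,0,0,0,0],[0.8,-0.29,0.45,0,0,0,0],[0.8,0,0,0.5,0,0,0],[0.8,0,0,0.5,0,0,0],[0.8,0,0,0.5,0,0,0],[0.8,0,0,0.5,0,0,0],[0.8,0,0,0.3,0,0,0],[0.8,0,0,0.15,0,0,0],[0.8,0,0,0,0,0,0],[0,0,0,0,0,0,0],[0,0,0,0,0,0,0],[0,0,0,0,0,0,0],[0,0,0,0,0,0,0],[0,0,0,0,0,0,0]], "force": 60}}

```text
time_s: 32.45
ee_pos: [0.3503, -0.3372, 0.0049]
eef_rot: [-3.141, 0.0, 0.651]
force: [-0.9, 0.7, -0.8]
grip_width: 0.0386
grip_force: 0.0
```

Run:
```python
from h import *
import math
c=np.array([.6015,-.158]);y=.097;ex=np.array([math.cos(y),math.sin(y)]);ey=np.array([-ex[1],ex[0]])
def tgt(r_origin,lat): return c-ex*(r_origin+.078)+ey*lat
print(tgt(.137,-.037),tgt(.104,-.037))
plan(*tgt(.137,-.037),.085,.097)
plan(*tgt(.137,-.037),.0,.65)
```

```text
[ 0.39109405 -0.21564838] [ 0.42393892 -0.2124524 ]
at [ 0.3503 -0.3372  0.0049] [-3.141  0.     0.651] grip 0.0386 0.0 F [-0.9  0.7 -0.8] t 32.45 | rz total 0.554 | shift units before turn [ 2.121 -1.442 -1.602] after turn [ 1.047 -2.34  -1.602]
at [ 0.3503 -0.3372  0.0049] [-3.141  0.     0.651] grip 0.0386 0.0 F [-0.9  0.7 -0.8] t 32.45 | rz total 0.001 | shift units before turn [ 2.121 -1.44   0.098] after turn [ 2.12  -1.442  0.098]
```

{"name": "move_arm", "arguments": {"increments": [[0,0,0,0,0,0,0],[0,0,0,0,0,0,0],[0,0,0,0,0,0,0],[0,0,0,-0.2,0,0,0],[0,0,0,-0.4,0,0,0],[0,0,0,-0.5,0,0,0],[0,0,0,-0.5,0,0,0],[0,0,0,0,0,0,0.1],[0,0,0,0,0,0,0.15],[0,0,0,0,0,0,0.15],[0,0,0,0,0,0,0.1],[0,0,0,0,0,0,0.054],[0,0.2,-0.46,0,0,0,0],[0,0.2,-0.46,0,0,0,0],[0,0.2,-0.46,0,0,0,0],[0,0.2,-0.46,0,0,0,0],[0,0.25,-0.5,0,0,0,0],[0,0,0,0,0,0,0]]}}

```text
time_s: 34.25
ee_pos: [0.392, -0.2134, 0.0858]
eef_rot: [-3.141, -0.0, 0.099]
force: [-0.1, -0.2, -1.8]
grip_width: 0.0199
grip_force: 60.0
```

Run:
```python
from h import *
plan(.3911,-.2156,.062,.097)
t,s=look(); ims=[]
for q in(t,s):
    u=proj(q,[[.47,-.2,.08]])[0].astype(int); x=min(max(u[0]-65,0),430);y=min(max(u[1]-55,0),310); print(x,y)
    ims.append(cv2.resize(q["color"][y:y+110,x:x+130],(390,330),interpolation=cv2.INTER_CUBIC))
cv2.imwrite("pics/i.png",np.hstack(ims))
```

```text
at [ 0.392  -0.2134  0.0858] [-3.141 -0.     0.099] grip 0.0199 60.0 F [-0.1 -0.2 -1.8] t 34.25 | rz total 0.002 | shift units before turn [-0.022  0.043  0.477] after turn [-0.022  0.043  0.477]
326 184
221 246
```

View pics/i.png

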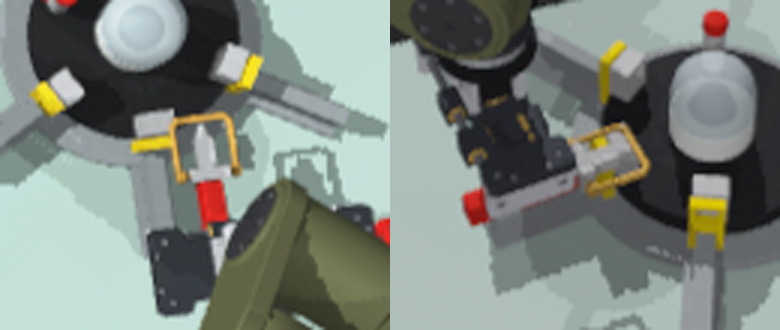

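```bash
cat > m4.py <<'E'
from h import *
np.set_printoptions(precision=4,suppress=True)
t,s=look(); o=ctrl.get_obs(); e=o["ee_pos"]; yaw=o["eef_rot"][2]; za=e[2]+.008
hsv=cv2.cvtColor(t["color"],cv2.COLOR_BGR2HSV)
g=lambda q:(lambda h:(h[...,0]>=12)&(h[...,0]<=24)&(h[...,1]>90)&(h[...,2]>90))(cv2.cvtColor(q["color"],cv2.COLOR_BGR2HSV))
o0=e[:2]+.078*np.array([np.cos(yaw),np.sin(yaw)])
RING=[box(-.006,.047,.023,.029,-.003,.003),box(-.006,.047,-.029,-.023,-.003,.003),box(.041,.047,-.029,.029,-.003,.003)]
mod=lambda x:[rz(b,x[2],[x[0],x[1],za]) for b in RING]
for q in(t,s):
    m=g(q)&(render(q,[rz(box(-.012,.052,-.036,.036,-.006,.006),yaw,[*o0,za])])>0)&~cmask(q,"yellow")
    f,er=fit([(q,m)],mod,[*o0,yaw],[.006,.006,.08]); print(int(m.sum()),o0,yaw,f,round(er,3))
    ex=np.array([np.cos(.097),np.sin(.097)]);ey=np.array([-ex[1],ex[0]]);d=f[:2]-[.6015,-.158]; print("r,lat",-d@ex,d@ey)
E
python3 m4.py
```

```text
93 [ 0.4689 -0.2086] 0.09640044215724042 [ 0.4693 -0.207   0.0972] 1.091
r,lat 0.136366518588644 -0.035960718765970366
82 [ 0.4689 -0.2086] 0.09640044215724042 [ 0.4681 -0.207   0.0997] 1.825
r,lat 0.13755260075185505 -0.035850329711999744
```

Run:
```python
from h import *
np.set_printoptions(precision=1,suppress=True)
t=ctrl.camera("top"); s=ctrl.camera("side")
L=rz(np.array([[.113,.015,.069],[.113,-.015,.069],[.103,.015,.069],[.103,-.015,.069]]),.097+np.pi,[.6015,-.158,0])
P=rz(np.array([[0,.026,0],[.04,.026,0],[.044,-.026,0],[0,-.026,0],[.038,0,0]]),.097,[.469,-.2075,.094])
for q,o in((t,(326,184)),(s,(221,246))): print(((proj(q,L)-o)*3).tolist(),((proj(q,P)-o)*3).tolist())
m=near(t,cmask(t,"yellow"),[.489,-.168,.06],14); a=np.argwhere(m); print(((a.min(0)-[184,326])*3),((a.max(0)+1-[184,326])*3))
```

```text
[[174.04147969487036, 144.82992979741954], [141.62279148808818, 148.91436496788995], [172.4350278758161, 134.04700006746407], [140.04328309583417, 138.1293613919368]] [[179.4278707135913, 170.26148558527467], [172.84213118131248, 126.09243761687836], [229.57003056611956, 114.45711909558617], [237.02717937226612, 163.01012247365884], [201.8739498901021, 124.67566792097784]]
[[213.2419688869653, 155.25137422408915], [198.94316796665828, 130.3608225511237], [223.8763615237487, 151.38579172431275], [209.43543221274547, 126.61489419556739]] [[185.0444460670529, 141.81530678120987], [228.2443716725901, 126.33192627470561], [259.2148618975525, 169.3456590434658], [210.58156220058004, 187.3506789203867], [239.17678686410136, 149.1080250728495]]
[120 132] [177 189]
```

{"name": "move_arm", "arguments": {"increments": [[0,0,0,0.2,0,0,0],[0,0,0,0.2,0,0,0],[0,0,0,0.1,0,0,0],[0,0,0,0.1,0,0,0],[0,0,0,0,0,0,0]]}}

```text
time_s: 35.05
ee_pos: [0.3911, -0.2154, 0.0545]
eef_rot: [-3.141, 0.001, 0.097]
force: [-0.3, -0.0, -1.3]
grip_width: 0.0199
grip_force: 60.0
```

{"name": "move_arm", "arguments": {"increments": [[0,0,0,0.08,0,0,0],[0,0,0,0.08,0,0,0],[0,0,0,0.08,0,0,0],[0,0,0,0,0,0,0]]}}

```text
time_s: 35.45
ee_pos: [0.3911, -0.2153, 0.0427]
eef_rot: [-3.141, 0.001, 0.097]
force: [-0.4, -0.4, -1.1]
grip_width: 0.0195
grip_force: 60.0
```

```bash
python3 m4.py
python3 - <<'E'
from h import *
plan(.3911,-.2156,.044,.097)
t,s=look(); ims=[]
for q in(t,s):
    u=proj(q,[[.47,-.2,.08]])[0].astype(int); x=min(max(u[0]-65,0),430);y=min(max(u[1]-55,0),310); print(x,y)
    ims.append(cv2.resize(q["color"][y:y+110,x:x+130],(390,330),interpolation=cv2.INTER_CUBIC))
cv2.imwrite("pics/j.png",np.hstack(ims))
E
```

```text
78 [ 0.4689 -0.2079] 0.09688805440150272 [ 0.4625 -0.2116  0.0804] 1.361
r,lat 0.1434961102438577 -0.03992918699155141
78 [ 0.4689 -0.2079] 0.09688805440150272 [ 0.4673 -0.1999  0.1715] 1.935
r,lat 0.13763571896494947 -0.028745106073308605
at [ 0.3912 -0.2154  0.0431] [-3.141e+00  1.000e-03  9.700e-02] grip 0.0197 60.0 F [-1.2  0.6 -1.3] t 35.55 | rz total -0.0 | shift units before turn [-0.003  0.003 -0.017] after turn [-0.003  0.003 -0.017]
326 184
221 246
```

View pics/j.png

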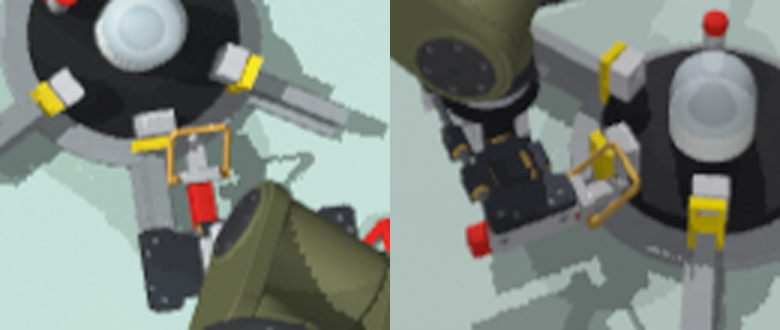

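The ring is tilting up against lug 2, with the crossbar at about (200,128) on the left and the force low. Now I'll slide forward to bring it past upright.

{"name": "move_arm", "arguments": {"increments": [[0,0.08,0,0,0,0,0],[0,0.08,0,0,0,0,0],[0,0.08,0,0,0,0,0],[0,0.08,0,0,0,0,0],[0,0.08,0,0,0,0,0],[0,0.08,0,0,0,0,0],[0,0,0,0,0,0,0]]}}

```text
time_s: 36.35
ee_pos: [0.4153, -0.2129, 0.0429]
eef_rot: [-3.141, 0.001, 0.097]
force: [-1.4, -0.1, -2.2]
grip_width: 0.0192
grip_force: 60.0
```

{"name": "move_arm", "arguments": {"increments": [[0,0.06,0,0,0,0,0],[0,0.06,0,0,0,0,0],[0,0,0,0,0,0,0]]}}

```text
time_s: 36.65
ee_pos: [0.4207, -0.2123, 0.0428]
eef_rot: [-3.141, 0.002, 0.097]
force: [-4.1, 3.0, -2.5]
grip_width: 0.0191
grip_force: 60.0
```

Run:
```python
from h import *
plan(.4239,-.2125,.044,.097)
```

```text
at [ 0.4207 -0.2123  0.0428] [-3.141e+00  2.000e-03  9.700e-02] grip 0.0191 60.0 F [-4.1  3.  -2.5] t 36.65 | rz total -0.0 | shift units before turn [ 0.064  0.009 -0.025] after turn [ 0.064  0.009 -0.025]
```

{"name": "move_arm", "arguments": {"increments": [[0,0.04,0,0,0,0,0],[0,0.03,0,0,0,0,0],[0,0,0,0,0,0,0]]}}

```text
time_s: 36.95
ee_pos: [0.4236, -0.2111, 0.0423]
eef_rot: [-3.139, 0.004, 0.098]
force: [-7.1, 6.0, -4.8]
grip_width: 0.0194
grip_force: 60.3
```

{"name": "move_arm", "arguments": {"increments": [[0,0.04,0,0,0,0,0],[0,0,0,0,0,0,0]]}}

```text
time_s: 37.15
ee_pos: [0.4244, -0.2111, 0.0419]
eef_rot: [-3.138, 0.006, 0.098]
force: [-16.5, 2.3, -2.6]
grip_width: 0.0193
grip_force: 60.3
```

Run:
```python
from h import *
plan(.4239,-.2125,.044,.097)
```

```text
at [ 0.4244 -0.2111  0.0419] [-3.138  0.006  0.098] grip 0.0193 60.3 F [-16.5   2.3  -2.6] t 37.15 | rz total 0.001 | shift units before turn [-0.012  0.028 -0.041] after turn [-0.012  0.028 -0.041]
```

{"name": "move_arm", "arguments": {"increments": [[0,-0.1,0,0,0,0,0],[0,-0.3,0,0,0,0,0],[0,-0.4,0,0,0,0,0],[0,-0.5,0,0,0,0,0],[0,-0.5,0,0,0,0,0],[0,0,0,-0.1,0,0,0],[0,0,0,0,0,0,0]]}}

```text
time_s: 37.85
ee_pos: [0.3382, -0.2214, 0.0492]
eef_rot: [3.14, -0.002, 0.096]
force: [1.1, 0.4, -1.8]
grip_width: 0.0197
grip_force: 60.0
```

Run:
```python
from h import *
o=ctrl.get_obs(); e=o["ee_pos"];yaw=o["eef_rot"][2]; print(e,yaw,o["force"])
t,s=look(); ims=[]
for q in(t,s):
    u=proj(q,[[e[0]+.06,e[1],.08]])[0].astype(int); x=min(max(u[0]-65,0),430);y=min(max(u[1]-55,0),310); print(x,y)
    ims.append(cv2.resize(q["color"][y:y+110,x:x+130],(390,330),interpolation=cv2.INTER_CUBIC))
    P=rz(np.array([[-.019,-.026,.048],[-.019,.026,.048],[.044,-.026,0],[.044,.026,0],[.038,0,0]]),yaw,[e[0]+.0776,e[1]+.0076,e[2]+.008])
    print(((proj(q,P)-[x,y])*3).round().tolist())
cv2.imwrite("pics/k.png",np.hstack(ims))
```

```text
[ 0.33815369 -0.22141113  0.04924061] 0.0959258964006231 [ 1.08116042  0.39134279 -1.75923712]
335 210
[[227.0, 166.0], [169.0, 173.0], [202.0, 97.0], [146.0, 104.0], [175.0, 106.0]]
196 261
[[203.0, 165.0], [179.0, 118.0], [276.0, 175.0], [251.0, 129.0], [257.0, 154.0]]
```

View pics/k.png

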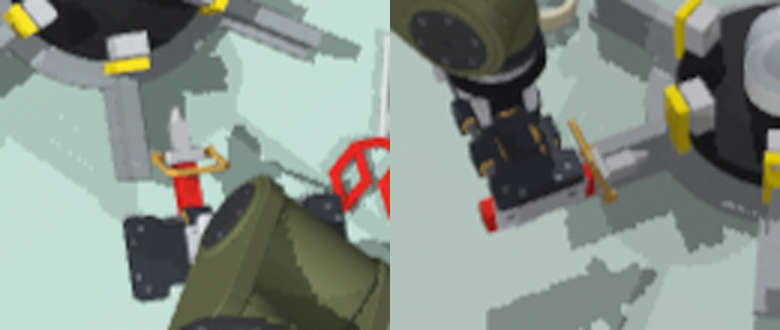

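Ring is open again: the crossbar in the left half runs from (155,155) to (225,165), behind the shoulder. The pin sits straight in the grip, so I'll line up on lug 2.

```bash
cat >> h.py <<'E'
C=np.array([.6015,-.158]);DY=.097
def lugpos(k,r,lat=0):
    a=DY+np.radians(60+60*k)+np.pi; ex=np.array([np.cos(a),np.sin(a)]); return *(C-ex*(r+.078)+np.array([-ex[1],ex[0]])*lat),a
def where(k):
    *_,a=lugpos(k,0); ex=np.array([np.cos(a),np.sin(a)]); d=ctrl.get_obs()["ee_pos"][:2]-C; print("r_origin",(-d@ex-.078).round(4),"lat",(d@np.array([-ex[1],ex[0]])).round(4))
E
python3 -c "
from h import *
x,y,a=lugpos(2,.163); print(x,y,a); plan(x,y,.047,a); where(2)"
```

```text
0.36163289579723734 -0.18134035821021177 6.380185307179586
at [ 0.3382 -0.2211  0.0486] [ 3.141e+00 -1.000e-03  9.700e-02] grip 0.0193 60.0 F [-0.3  0.8 -2.4] t 37.95 | rz total -0.0 | shift units before turn [ 0.543 -0.746  0.033] after turn [ 0.543 -0.746  0.033]
r_origin 0.1901 lat -0.0373
```

{"name": "move_arm", "arguments": {"increments": [[0,0,-0.2,-0.04,0,0,0],[0,0,-0.3,0,0,0,0],[0,0,-0.24,0,0,0,0],[0,0.25,0,0,0,0,0],[0,0.29,0,0,0,0,0],[0,0,0,0,0,0,0]]}}

```text
time_s: 38.55
ee_pos: [0.3622, -0.181, 0.0504]
eef_rot: [3.141, -0.001, 0.098]
force: [-0.3, 0.1, -2.1]
grip_width: 0.0192
grip_force: 60.0
```

Run:
```python
from h import *
x,y,a=lugpos(2,.163); plan(x,y,.048,a); where(2)
t,s=look(); ims=[]
e=ctrl.get_obs()["ee_pos"]
for q in(t,s):
    u=proj(q,[[e[0]+.09,e[1],.08]])[0].astype(int); x=min(max(u[0]-45,0),470);y=min(max(u[1]-35,0),350); print(x,y)
    ims.append(cv2.resize(q["color"][y:y+75,x:x+90],(400,333),interpolation=cv2.INTER_CUBIC))
    P=rz(np.array([[.038,0,0],[.038+.012,-.00925,0.00925],[.05,.00925,.00925],[.05,.015,.013],[.05,-.015,.013]]),.097,[e[0]+.0776,e[1]+.0076,e[2]+.0085])
    print(((proj(q,P)-[x,y])*4.444).round().tolist())
cv2.imwrite("pics/l.png",np.hstack(ims))
```

```text
at [ 0.3622 -0.181   0.0504] [ 3.141e+00 -1.000e-03  9.800e-02] grip 0.0192 60.0 F [-0.3  0.1 -2.1] t 38.55 | rz total 0.001 | shift units before turn [-0.012  0.005  0.049] after turn [-0.012  0.005  0.049]
r_origin 0.1624 lat 0.0003
339 211
[[175.0, 119.0], [190.0, 98.0], [160.0, 101.0], [152.0, 102.0], [200.0, 96.0]]
231 263
[[240.0, 154.0], [265.0, 149.0], [252.0, 126.0], [248.0, 115.0], [269.0, 152.0]]
```

View pics/l.png

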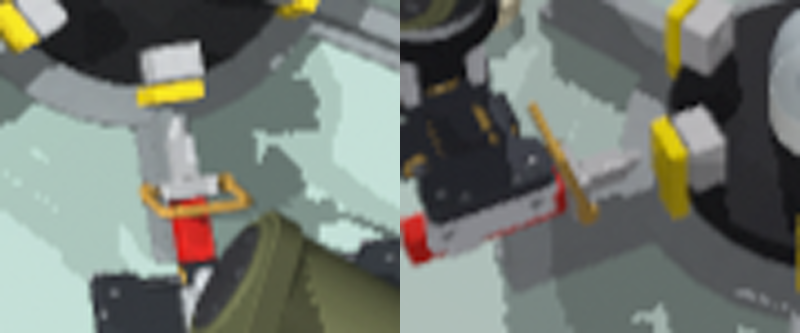

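The tip at (178,117) on the left is facing lug 2, so I'll insert.

{"name": "move_arm", "arguments": {"increments": [[0,0,0,0.05,0,0,0],[0,0.15,0,0,0,0,0],[0,0.15,0,0,0,0,0],[0,0.15,0,0,0,0,0],[0,0.1,0,0,0,0,0],[0,0,0,0,0,0,0]]}}

```text
time_s: 39.25
ee_pos: [0.3885, -0.1786, 0.0477]
eef_rot: [3.142, -0.0, 0.097]
force: [0.4, 0.7, -1.8]
grip_width: 0.0193
grip_force: 60.0
```

{"name": "move_arm", "arguments": {"increments": [[0,0.1,0,0,0,0,0],[0,0.1,0,0,0,0,0],[0,0.1,0,0,0,0,0],[0,0,0,0,0,0,0]]}}

```text
time_s: 39.65
ee_pos: [0.4034, -0.1772, 0.0478]
eef_rot: [3.141, -0.0, 0.097]
force: [-0.2, 0.2, -1.1]
grip_width: 0.0194
grip_force: 60.0
```

Run:
```python
from h import *
x,y,a=lugpos(2,.113); plan(x,y,.048,a); where(2)
```

```text
at [ 0.4034 -0.1772  0.0478] [ 3.141 -0.     0.097] grip 0.0194 60.0 F [-0.2  0.2 -1.1] t 39.65 | rz total 0.0 | shift units before turn [ 0.161  0.002 -0.004] after turn [ 0.161  0.002 -0.004]
r_origin 0.1211 lat 0.0001
```

No contact force, so it's going in cleanly. I'll push on until the shoulder seats.

{"name": "move_arm", "arguments": {"increments": [[0,0.08,0,0,0,0,0],[0,0.08,0,0,0,0,0],[0,0,0,0,0,0,0]]}}

```text
time_s: 39.95
ee_pos: [0.411, -0.1764, 0.0477]
eef_rot: [-3.141, 0.0, 0.097]
force: [-0.5, 0.3, -2.5]
grip_width: 0.0196
grip_force: 60.0
```

{"name": "move_arm", "arguments": {"increments": [[0,0.04,0,0,0,0,0],[0,0.03,0,0,0,0,0],[0,0,0,0,0,0,0]]}}

```text
time_s: 40.25
ee_pos: [0.4114, -0.176, 0.0471]
eef_rot: [-3.14, 0.007, 0.097]
force: [-22.5, -4.1, 8.1]
grip_width: 0.0194
grip_force: 60.0
```

Run:
```python
from h import *
x,y,a=lugpos(2,.113); plan(x,y,.048,a); where(2)
```

```text
at [ 0.4114 -0.176   0.0471] [-3.14   0.007  0.097] grip 0.0194 60.0 F [-22.5  -4.1   8.1] t 40.25 | rz total 0.0 | shift units before turn [-0.001  0.01  -0.019] after turn [-0.     0.01  -0.019]
r_origin 0.113 lat 0.0005
```

{"name": "move_arm", "arguments": {"increments": [[0,-0.05,0,0,0,0,0],[0.3,0,0,0,0,0,0],[0.45,0,0,0,0,0,0],[0.45,0,0,0,0,0,0],[0.45,0,0,-0.3,0,0,0],[0.45,0,0,-0.3,0,0,0],[0.3,0,0,-0.3,0,0,0],[0,0,0,0,0,0,0],[0,0,0,0,0,0,0],[0,0,0,0,0,0,0],[0,0,0,0,0,0,0]], "force": 20}}

```text
time_s: 41.35
ee_pos: [0.4115, -0.1762, 0.092]
eef_rot: [-3.141, 0.001, 0.097]
force: [-0.1, -0.4, 0.1]
grip_width: 0.0058
grip_force: 0.0
```

{"name": "move_arm", "arguments": {"increments": [[0,0.25,0,0,0,0,0],[0,0.25,0,0,0,0,0],[0,0.25,0,0,0,0,0],[0,0.2,0,0,0,0,0],[0,0.2,0,0,0,0,0],[0,0.2,0,0,0,0,0],[0,0.2,0,0,0,0,0],[0,0.2,0,0,0,0,0],[0,0,0,0,0,0,0],[0,0,0,0,0,0,0],[0,-0.3,0,0,0,0,0],[0,-0.3,0,0,0,0,0],[0,0,0,-0.5,0,0,0],[0,0,0,-0.5,0,0,0],[0,0,0,-0.5,0,0,0],[0,0,0,-0.5,0,0,0]]}}

```text
time_s: 42.95
ee_pos: [0.4685, -0.1708, 0.1939]
eef_rot: [3.142, -0.0, 0.096]
force: [-0.2, -0.6, 0.2]
grip_width: 0.0006
grip_force: 0.0
```

```bash
python3 m3.py green .4983 .392 -.012;  python3 m3.py blue .5125 .168 .062
python3 - <<'E'
from h import *
where(2)
t,s=look()
for q in(t,s): # gold pixels near open/closed crossbar of lug2 pin
    h=cv2.cvtColor(q["color"],cv2.COLOR_BGR2HSV); g=(h[...,0]>=12)&(h[...,0]<=24)&(h[...,1]>90)&(h[...,2]>90)
    for nm,P in(("open",[[-.019,y,.048] for y in(-.02,-.01,0,.01,.02)]),("closed",[[.044,y,0] for y in(-.02,-.01,0,.01,.02)]),("closed legs",[[x,y,0] for x in(.01,.02,.03) for y in(-.026,.026)])):
        u=proj(q,rz(np.array(P),DY,[*(C-.113*np.array([np.cos(DY),np.sin(DY)])),.056])).round().astype(int)
        print(nm,[bool(g[v-1:v+2,k-1:k+2].any()) for k,v in u])
E
```

```text
[177 243  10  30 272] 0.5
[211 185  21  10 128] 6.3
[ 0.4986  0.3928 -0.0058] 0.632
   x-78: [0.4206 0.3933]
[ 0.5003  0.3928 -0.0132] 0.161
   x-78: [0.4223 0.3938]
[ 0.4977  0.3877 -0.054 ] 1.059
   x-78: [0.4198 0.3919]
[252 228  11  31 264] 7.1
[236 220  27  16 270] 4.4
[0.5302 0.173  0.0509] 0.198
   x-78: [0.4523 0.169 ]
[0.5299 0.1743 0.064 ] 0.17
   x-78: [0.452  0.1693]
[0.5248 0.1738 0.0732] 0.217
   x-78: [0.447  0.1681]
r_origin 0.0554 lat 0.0001
open [False, False, False, False, False]
closed [True, True, True, True, True]
closed legs [False, False, True, False, True, True]
open [False, True, False, False, False]
closed [True, True, True, True, True]
closed legs [True, True, True, True, True, True]
```

Ring 2 is closed. The blue pin had been knocked, and its new pose is measured. I'll pick it for lug 3.

```bash
python3 -c "
from h import *
plan(.4515,.169,.19,.06)"
```

```text
at [ 0.4684 -0.1707  0.1918] [-3.141e+00  1.000e-03  9.700e-02] grip 0.0003 0.0 F [ 0.9 -1.1 -1.5] t 43.25 | rz total 0.037 | shift units before turn [ 0.318 -6.794  0.04 ] after turn [ 0.069 -6.801  0.035]
```

{"name": "move_arm", "arguments": {"increments": [[0.7,0,0,0,0,0,0.037],[0.7,0,-0.6,0,0,0,0],[0.7,0,-0.6,0,0,0,0],[0.7,0,-0.6,0,0,0,0],[0.7,0,-0.6,0,0,0,0],[0.7,0,-0.6,0,0,0,0],[0.7,0,-0.6,0,0,0,0],[0.7,0,-0.6,0,0,0,0],[0.7,0,-0.6,0,0,0,0],[0.7,0,-0.6,0,0,0,0],[0.7,0.03,-0.6,0,0,0,0],[0.7,0.03,-0.5,0,0,0,0],[0.7,0,-0.3,0,0,0,0],[0.7,0,0,0.5,0,0,0],[0.7,0,0,0.5,0,0,0],[0.7,0,0,0.5,0,0,0],[0.7,0,0,0.5,0,0,0],[0.7,0,0,0.4,0,0,0],[0.7,0,0,0,0,0,0]]}}

```text
time_s: 45.15
ee_pos: [0.4498, 0.1682, 0.0698]
eef_rot: [3.14, 0.006, 0.06]
force: [-0.3, 0.5, 0.3]
grip_width: 0.0659
grip_force: 0.0
```

```bash
python3 -c "
from h import *
plan(.4515,.169,.005,.06)"
```

```text
at [0.4498 0.1682 0.0698] [3.14  0.006 0.06 ] grip 0.0659 0.0 F [-0.3  0.5  0.3] t 45.15 | rz total -0.0 | shift units before turn [ 0.043 -0.016  1.295] after turn [ 0.036 -0.014  1.295]
```

{"name": "move_arm", "arguments": {"increments": [[0.7,0.02,0,0.4,0,0,0],[0.7,0,0,0.4,0,0,0],[0.7,0,0,0.3,0,0,0],[0.7,0,0,0.2,0,0,0],[0,0,0,0,0,0,0],[0,0,0,0,0,0,0],[0,0,0,0,0,0,0],[0,0,0,0,0,0,0],[0,0,0,0,0,0,0],[0,0,0,0,0,0,0],[0,0,0,0,0,0,0]], "force": 60}}

```text
time_s: 46.25
ee_pos: [0.4527, 0.1688, 0.008]
eef_rot: [3.142, -0.0, 0.06]
force: [-1.3, -0.1, 3.6]
grip_width: 0.0195
grip_force: 60.0
```

{"name": "move_arm", "arguments": {"increments": [[0,0,0,-0.2,0,0,0],[0,0,0,-0.4,0,0,0],[0,0,0,-0.6,0,0,0],[0,0,0,-0.6,0,0,0],[0,0,0,-0.6,0,0,0],[0,0,0,-0.6,0,0,0],[0,0,0,-0.5,0,0,0],[0,0,0,0,0,0,-0.1],[0,0,0,0,0,0,-0.14],[0,0,0,0,0,0,-0.14],[0,0,0,0,0,0,-0.14],[0,0,0,0,0,0,-0.14],[0,0,0,0,0,0,-0.14],[0,0,0,0,0,0,-0.14],[0,0,0,0,0,0,-0.144],[0,0,0,0,0,0,0]]}}

```text
time_s: 47.85
ee_pos: [0.4524, 0.1688, 0.1831]
eef_rot: [-3.141, 0.0, 1.146]
force: [-0.2, -0.6, -1.9]
grip_width: 0.0189
grip_force: 60.0
```

```bash
python3 -c "
from h import *
x,y,a=lugpos(3,.165); plan(x,y,.18,a-2*np.pi)"
```

```text
at [0.4524 0.1688 0.1831] [-3.141  0.     1.146] grip 0.0189 60.0 F [-0.2 -0.6 -1.9] t 47.85 | rz total 0.002 | shift units before turn [-9.587  5.4    0.062] after turn [-9.576  5.42   0.062]
```

{"name": "move_arm", "arguments": {"increments": [[0,-0.4,0.24,0,0,0,0],[0,-0.6,0.34,0,0,0,0],[0,-0.6,0.34,0,0,0,0],[0,-0.6,0.34,0,0,0,0],[0,-0.6,0.34,0,0,0,0],[0,-0.6,0.34,0,0,0,0],[0,-0.6,0.34,0,0,0,0],[0,-0.6,0.34,0,0,0,0],[0,-0.6,0.34,0,0,0,0],[0,-0.6,0.34,0,0,0,0],[0,-0.6,0.34,0,0,0,0],[0,-0.6,0.34,0,0,0,0],[0,-0.6,0.34,0,0,0,0],[0,-0.6,0.34,0,0,0,0],[0,-0.6,0.34,0,0,0,0],[0,-0.6,0.34,0,0,0,0],[0,-0.2,0.1,0,0,0,0],[0,0,0,0,0,0,0],[0,0,0,0,0,0,0]]}}

```text
time_s: 49.75
ee_pos: [0.5014, -0.3798, 0.1827]
eef_rot: [-3.141, -0.0, 1.142]
force: [0.3, 0.7, -3.6]
grip_width: 0.0191
grip_force: 60.0
```

```bash
python3 -c "
from h import *
x,y,a=lugpos(3,.165); plan(x,y,.0515,a-2*np.pi); where(3)"
```

```text
at [ 0.5014 -0.3798  0.1827] [-3.141 -0.     1.142] grip 0.0191 60.0 F [ 0.3  0.7 -3.6] t 49.75 | rz total -0.002 | shift units before turn [ 0.006 -0.011  2.623] after turn [ 0.007 -0.013  2.623]
r_origin 0.1653 lat -0.0006
```

{"name": "move_arm", "arguments": {"increments": [[0,0,-0.012,0.4,0,0,0],[0,0,0,0.5,0,0,0],[0,0,0,0.5,0,0,0],[0,0,0,0.5,0,0,0],[0,0,0,0.4,0,0,0],[0,0,0,0.32,0,0,0],[0,0,0,0,0,0,0],[0,0,0,0,0,0,0]]}}

```text
time_s: 50.55
ee_pos: [0.5013, -0.3802, 0.0526]
eef_rot: [3.141, 0.0, 1.144]
force: [-0.1, -0.9, -2.3]
grip_width: 0.0192
grip_force: 60.0
```

Run:
```python
from h import *
np.set_printoptions(precision=4,suppress=True)
x,y,a=lugpos(3,.113); plan(x,y,.0505,a-2*np.pi); where(3)
# check of the held pin: ring (open) bounding vs prediction, and blue grip
t,s=look(); e=ctrl.get_obs()["ee_pos"]; a=ctrl.get_obs()["eef_rot"][2]; o=e[:2]+.078*np.array([np.cos(a),np.sin(a)])
for q in(t,s):
    n,l,st,ce=cv2.connectedComponentsWithStats(cmask(q,"blue").astype(np.uint8)); u=proj(q,[[*(o-.06*np.array([np.cos(a),np.sin(a)])),e[2]+.008]])[0]
    d=np.hypot(*(ce-u).T)+1e3*(st[:,4]<15);d[0]=1e4;k=d.argmin();print("blue",st[k],d[k].round(1), render(q,[rz(GRIP,a,[*o,e[2]+.006])]).sum())
    h=cv2.cvtColor(q["color"],cv2.COLOR_BGR2HSV); g=(h[...,0]>=12)&(h[...,0]<=24)&(h[...,1]>90)&(h[...,2]>90)
    P=np.array([[-.019,y,.048] for y in np.linspace(-.026,.026,9)])
    for dz in(0,): 
        u=proj(q,rz(P,a,[*o,e[2]+.006])).round().astype(int); print([bool(g[max(v-1,0):v+2,k-1:k+2].any()) for k,v in u])
```

```text
at [ 0.5013 -0.3802  0.0526] [3.141 0.    1.144] grip 0.0192 60.0 F [-0.1 -0.9 -2.3] t 50.55 | rz total -0.0 | shift units before turn [ 1.054 -0.013  0.042] after turn [ 1.054 -0.013  0.042]
r_origin 0.1657 lat -0.0007
blue [437 217  19  12 136] 2.3 340.9375
[False, False, True, True, True, False, False, False, False]
blue [319 349  11  28 240] 5.8 382.9375
[True, False, False, False, False, False, False, False, False]
```

```bash
cat > ring.py <<'E'
from h import *
def ring(q,o,a,z):
    h=cv2.cvtColor(q["color"],cv2.COLOR_BGR2HSV); g=(h[...,0]>=12)&(h[...,0]<=24)&(h[...,1]>90)&(h[...,2]>90)
    out={}
    for nm,th in(("open",105),("closed",0)):
        c,s=np.cos(np.radians(th)),np.sin(np.radians(th))
        P=np.array([[-.006+.05*c,y,.05*s] for y in np.linspace(-.026,.026,9)]+[[-.006+r*c,y,r*s] for r in(.015,.025,.035,.045) for y in(-.026,.026)])
        u=proj(q,rz(P,a,[*o,z])).round().astype(int)
        out[nm]="".join("#" if g[max(v-1,0):v+2,k-1:k+2].any() else "." for k,v in u)
    return out
if __name__=="__main__":
    e=ctrl.get_obs()["ee_pos"]; a=ctrl.get_obs()["eef_rot"][2]
    import sys; fl=len(sys.argv)>1
    if fl: a+=np.pi
    o=e[:2]+.078*np.array([np.cos(a),np.sin(a)])
    for q in look(): print(ring(q,o,a,e[2]+.006))
E
python3 ring.py
```

```text
{'open': '.####....########', 'closed': '.................'}
{'open': '#..............#.', 'closed': '...........#.....'}
```

Ring is still open. Inserting into lug 3.

{"name": "move_arm", "arguments": {"increments": [[0,0,-0.012,0.04,0,0,0],[0,0.15,0,0,0,0,0],[0,0.15,0,0,0,0,0],[0,0.15,0,0,0,0,0],[0,0.12,0,0,0,0,0],[0,0,0,0,0,0,0]]}}

```text
time_s: 51.35
ee_pos: [0.5126, -0.3534, 0.0498]
eef_rot: [3.142, -0.0, 1.145]
force: [-0.4, -0.2, -1.6]
grip_width: 0.0192
grip_force: 60.0
```

{"name": "move_arm", "arguments": {"increments": [[0,0.1,0,0,0,0,0],[0,0.1,0,0,0,0,0],[0,0.1,0,0,0,0,0],[0,0,0,0,0,0,0]]}}

```text
time_s: 51.75
ee_pos: [0.5186, -0.34, 0.0497]
eef_rot: [-3.142, -0.0, 1.144]
force: [-0.2, -0.4, -1.6]
grip_width: 0.0195
grip_force: 60.0
```

Run:
```python
from h import *
x,y,a=lugpos(3,.113); plan(x,y,.0505,a-2*np.pi); where(3)
```

```text
at [ 0.5186 -0.34    0.0497] [-3.142 -0.     1.144] grip 0.0195 60.0 F [-0.2 -0.4 -1.6] t 51.75 | rz total 0.0 | shift units before turn [ 0.18   0.003 -0.015] after turn [ 0.18   0.003 -0.015]
r_origin 0.122 lat 0.0001
```

{"name": "move_arm", "arguments": {"increments": [[0,0.08,0,0,0,0,0],[0,0.06,0,0,0,0,0],[0,0.04,0,0,0,0,0],[0,0,0,0,0,0,0]]}}

```text
time_s: 52.15
ee_pos: [0.5202, -0.337, 0.0502]
eef_rot: [3.14, 0.007, 1.143]
force: [-12.8, -29.5, -3.9]
grip_width: 0.0194
grip_force: 60.0
```

{"name": "move_arm", "arguments": {"increments": [[0,0.05,0,0,0,0,0],[0,0.02,0,0,0,0,0],[0,0,0,0,0,0,0]]}}

```text
time_s: 52.45
ee_pos: [0.5203, -0.3369, 0.0505]
eef_rot: [3.139, 0.012, 1.141]
force: [-23.1, -48.2, -4.5]
grip_width: 0.0197
grip_force: 60.0
```

Run:
```python
from h import *
x,y,a=lugpos(3,.113); plan(x,y,.0505,a-2*np.pi); where(3)
```

```text
at [ 0.5203 -0.3369  0.0505] [3.139 0.012 1.141] grip 0.0197 60.0 F [-23.1 -48.2  -4.5] t 52.45 | rz total -0.003 | shift units before turn [ 0.109 -0.003 -0.002] after turn [ 0.109 -0.002 -0.001]
r_origin 0.1184 lat -0.0001
```

{"name": "move_arm", "arguments": {"increments": [[0,-0.13,0,0,0,0,0],[0.3,0,0,0,0,0,0],[0.45,0,0,0,0,0,0],[0.45,0,0,0,0,0,0],[0.45,0,0,-0.4,0,0,0],[0.45,0,0,-0.5,0,0,0],[0.45,0,0,-0.5,0,0,0],[0.45,0,0,-0.6,0,0,0],[0.45,0,0,-0.6,0,0,0],[0.45,-0.3,-0.6,0,0,0,0],[0.45,-0.3,-0.6,0,0,0,0],[0.45,-0.3,-0.6,0,0,0,0],[0.45,-0.3,-0.6,0,0,0,0],[0.45,-0.3,-0.6,0,0,0,0],[0.45,-0.3,-0.6,0,0,0,0],[0.45,0,0,0,0,0,0]]}}

```text
time_s: 54.05
ee_pos: [0.3177, -0.3423, 0.1802]
eef_rot: [3.141, 0.0, 1.142]
force: [-0.2, 0.1, -0.4]
grip_width: 0.0423
grip_force: 0.0
```

```bash
python3 - <<'E'
from h import *
np.set_printoptions(precision=4,suppress=True)
for k,n in((2,"red"),(3,"blue")):
    x,y,a=lugpos(k,.113-.078); print(n,"home would be",x,y,a-2*np.pi)
E
python3 m3.py red .489 -.169 .097 .056; python3 m3.py blue .5547 -.2609 1.144 .056
python3 - <<'E'
from h import *
t,s=look(); ims=[]
for q in(t,s):
    u=proj(q,[[.53,-.24,.06]])[0].astype(int); x=min(max(u[0]-45,0),470);y=min(max(u[1]-38,0),345)
    ims.append(cv2.resize(q["color"][y:y+75,x:x+90],(400,333),interpolation=cv2.INTER_CUBIC))
cv2.imwrite("pics/z.png",np.hstack(ims))
E
```

```text
red home would be 0.48903119180534366 -0.16894381940976735 0.09699999999999953
blue home would be 0.5547432215259597 -0.2608727547348155 1.1441975511965978
[375 238  13  35 274] 0.2
[279 296   7  12  65] 13.9
[ 0.4918 -0.1672  0.1238] 3.153
   x-78: [ 0.4144 -0.1768]
[ 0.489  -0.1683  0.0982] 0.193
   x-78: [ 0.4114 -0.176 ]
[ 0.4895 -0.168   0.1929] 6.039
   x-78: [ 0.4129 -0.1829]
[421 211  27  16 222] 5.0
[320 321  10  39 322] 2.0
[ 0.5528 -0.2627  1.1434] 0.339
   x-78: [ 0.5205 -0.3337]
[ 0.5519 -0.2635  1.1649] 0.505
   x-78: [ 0.5211 -0.3351]
[ 0.5523 -0.2626  1.1414] 0.103
   x-78: [ 0.5198 -0.3335]
```

View pics/z.png

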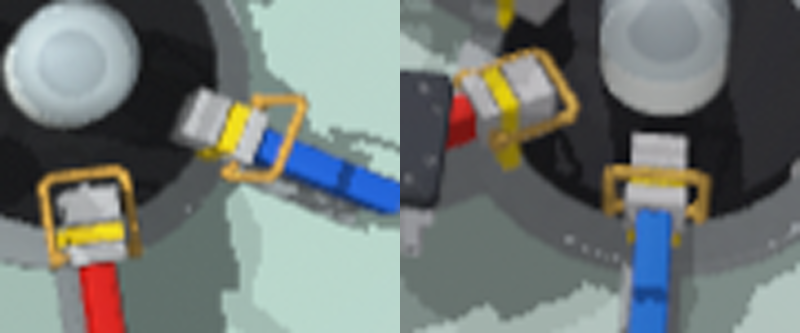

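Left: the red ring is closed around lug 2, and the blue pin's shoulder is flush on lug 3 with its ring still open. Now I'll swing that ring.

```bash
python3 -c "
from h import *
x,y,a=lugpos(3,.087); plan(x,y,.18,a-2*np.pi)"
```

```text
at [ 0.3206 -0.3424  0.1796] [-3.142 -0.     1.145] grip 0.0422 0.0 F [0.6 1.1 0.1] t 54.35 | rz total 0.001 | shift units before turn [ 2.379  3.591 -0.007] after turn [ 2.381  3.59  -0.007]
```

{"name": "move_arm", "arguments": {"increments": [[0,0.3,0.45,0,0,0,0],[0,0.3,0.45,0,0,0,0],[0,0.3,0.45,0,0,0,0],[0,0.3,0.45,0,0,0,0],[0,0.3,0.45,0,0,0,0],[0,0.3,0.45,0,0,0,0],[0,0.3,0.45,0,0,0,0],[0,0.28,0.44,0,0,0,0],[0,0,0,0,0,0,0],[0,0,0,0.5,0,0,0],[0,0,0,0.5,0,0,0],[0,0,0,0.4,0,0,0],[0,0,0,0.35,0,0,0],[0,0,0,0,0,0,0]], "force": 20}}

```text
time_s: 55.75
ee_pos: [0.5313, -0.3077, 0.0897]
eef_rot: [-3.137, -0.001, 1.144]
force: [-0.6, -0.2, 0.3]
grip_width: 0.0005
grip_force: 0.0
```

{"name": "move_arm", "arguments": {"increments": [[0,0.2,0,0,0,0,0],[0,0.2,0,0,0,0,0],[0,0.2,0,0,0,0,0],[0,0.2,0,0,0,0,0],[0,0.2,0,0,0,0,0],[0,0,0,0,0,0,0],[0,0,0,0,0,0,0],[0,-0.3,0,0,0,0,0],[0,-0.3,0,0,0,0,0],[0,0,0,-0.5,0,0,0],[0,0,0,-0.5,0,0,0],[0,0,0,-0.5,0,0,0],[0,0,0,-0.5,0,0,0],[0,0,0,0,0,0,0]]}}

```text
time_s: 57.15
ee_pos: [0.5409, -0.2926, 0.1959]
eef_rot: [3.136, 0.001, 1.142]
force: [-0.1, 0.2, 0.6]
grip_width: 0.0003
grip_force: 0.0
```

Run:
```python
from h import *
from ring import ring
for q in look(): print(ring(q,[.5535,-.2615],1.144,.056))
plan(.421,.3935,.19,-.01+np.pi); plan(.421,.3935,.19,1.144)
```

```text
{'open': '.........##......', 'closed': '#################'}
{'open': '###..############', 'closed': '###...###########'}
at [ 0.5401 -0.2915  0.1921] [3.141 0.    1.143] grip 0.0004 0.0 F [-0.2 -0.4 -0.4] t 57.25 | rz total -1.989 | shift units before turn [11.474 -7.856  0.038] after turn [ 2.518 13.676  0.042]
at [ 0.5401 -0.2915  0.1921] [3.141 0.    1.143] grip 0.0004 0.0 F [-0.2 -0.4 -0.4] t 57.25 | rz total -0.001 | shift units before turn [11.474 -7.856  0.038] after turn [11.486 -7.839  0.042]
```

{"name": "move_arm", "arguments": {"increments": [[0,0.57,-0.39,0,0,0,0],[0,0.57,-0.39,0,0,0,0],[0,0.57,-0.39,0,0,0,0],[0,0.57,-0.39,0,0,0,0],[0,0.57,-0.39,0,0,0,0],[0,0.57,-0.39,0,0,0,0],[0,0.57,-0.39,0,0,0,0],[0,0.57,-0.39,0,0,0,0],[0,0.57,-0.39,0,0,0,0],[0,0.57,-0.39,0,0,0,0],[0,0.57,-0.39,0,0,0,0],[0,0.57,-0.39,0,0,0,0],[0,0.57,-0.39,0,0,0,0],[0,0.57,-0.39,0,0,0,0],[0,0.57,-0.39,0,0,0,0],[0,0.57,-0.39,0,0,0,0],[0,0.57,-0.39,0,0,0,0],[0,0.57,-0.39,0,0,0,0],[0,0.57,-0.39,0,0,0,0],[0,0.57,-0.39,0,0,0,0]]}}

```text
time_s: 59.25
ee_pos: [0.4214, 0.3906, 0.1908]
eef_rot: [-3.141, 0.002, 1.143]
force: [1.0, -1.4, -0.3]
grip_width: 0.0005
grip_force: 0.0
```

{"name": "move_arm", "arguments": {"increments": [[0.7,0,0,0,0,0,-0.15],[0.7,0,0,0,0,0,-0.15],[0.7,0,0,0,0,0,-0.15],[0.7,0,0,0,0,0,-0.15],[0.7,0,0,0,0,0,-0.15],[0.7,0,0,0,0,0,-0.15],[0.7,0,0,0,0,0,-0.15],[0.7,0,0,0,0,0,-0.15],[0.7,0,0,0,0,0,-0.15],[0.7,0,0,0,0,0,-0.15],[0.7,0,0,0,0,0,-0.15],[0.7,0,0,0,0,0,-0.15],[0.7,0,0,0,0,0,-0.15],[0.7,0,0,0,0,0,-0.039],[0.7,0,0,0,0,0,0]]}}

```text
time_s: 60.75
ee_pos: [0.4219, 0.3892, 0.1909]
eef_rot: [-3.14, -0.002, 3.133]
force: [-0.4, 0.5, 0.2]
grip_width: 0.0661
grip_force: 0.0
```

```bash
python3 m3.py green .4983 .392 -.012
python3 - <<'E'
from h import *
from ring import ring
for q in look(): print(ring(q,[.5535,-.2615],1.144,.056),ring(q,[.489,-.169],.097,.056))
plan(.421,.3935,.006,-.012+np.pi)
E
```

```text
[177 243  10   7  64] 11.1
[211 181  28  14 253] 0.3
[0.4973 0.3925 0.0013] 2.012
   x-78: [0.4193 0.3924]
[ 0.5082  0.3912 -0.0451] 3.895
   x-78: [0.4302 0.3947]
[ 0.4992  0.3912 -0.032 ] 0.079
   x-78: [0.4213 0.3937]
{'open': '.........##......', 'closed': '#################'} {'open': '.........##.#....', 'closed': '#################'}
{'open': '###..############', 'closed': '###...###########'} {'open': '..##.....#.......', 'closed': '#################'}
at [0.4218 0.3897 0.1918] [-3.141e+00 -1.000e-03  3.131e+00] grip 0.066 0.0 F [ 0.5  0.2 -0.4] t 60.95 | rz total 0.002 | shift units before turn [0.015 0.078 3.715] after turn [0.017 0.076 3.715]
```

{"name": "move_arm", "arguments": {"increments": [[0.7,0.015,0.075,0.5,0,0,0],[0.7,0,0,0.6,0,0,0],[0.7,0,0,0.6,0,0,0],[0.7,0,0,0.6,0,0,0],[0.7,0,0,0.6,0,0,0],[0.7,0,0,0.4,0,0,0],[0.7,0,0,0.25,0,0,0],[0.7,0,0,0.15,0,0,0],[0,0,0,0,0,0,0],[0,0,0,0,0,0,0],[0,0,0,0,0,0,0],[0,0,0,0,0,0,0],[0,0,0,0,0,0,0],[0,0,0,0,0,0,0],[0,0,0,0,0,0,0],[0,0,0,0,0,0,0]], "force": 60}}

```text
time_s: 62.55
ee_pos: [0.4211, 0.3938, 0.0075]
eef_rot: [3.142, 0.0, 3.133]
force: [0.3, -0.9, 4.4]
grip_width: 0.0194
grip_force: 59.8
```

{"name": "move_arm", "arguments": {"increments": [[0,0,0,-0.2,0,0,0],[0,0,0,-0.4,0,0,0],[0,0,0,-0.6,0,0,0],[0,0,0,-0.6,0,0,0],[0,0,0,-0.6,0,0,0],[0,0,0,-0.6,0,0,0],[0,0,0,0,0,0,0.1],[0,0,0,0,0,0,0.14],[0,0,0,0,0,0,0.14],[0,0,0,0,0,0,0.14],[0,0,0,0,0,0,0.14],[0,0,0,0,0,0,0.14],[0,0,0,0,0,0,0.138],[0,0,0,0,0,0,0]]}}

```text
time_s: 63.95
ee_pos: [0.4208, 0.3937, 0.1575]
eef_rot: [-3.141, -0.0, 2.193]
force: [0.8, 0.1, -1.8]
grip_width: 0.0196
grip_force: 59.8
```

Run:
```python
from h import *
x,y,a=lugpos(1,.17); print(x,y,a); plan(x,y,.16,a+np.pi-2*np.pi)
```

```text
0.4572824480467898 0.04375553947444194 5.332987755982988
at [0.4208 0.3937 0.1575] [-3.141 -0.     2.193] grip 0.0196 59.8 F [ 0.8  0.1 -1.8] t 63.95 | rz total 0.001 | shift units before turn [-6.114 -3.484 -0.05 ] after turn [-6.118 -3.477 -0.05 ]
```

{"name": "move_arm", "arguments": {"increments": [[0,-0.3,-0.17,0,0,0,0],[0,-0.5,-0.285,0,0,0,0],[0,-0.5,-0.285,0,0,0,0],[0,-0.5,-0.285,0,0,0,0],[0,-0.5,-0.285,0,0,0,0],[0,-0.5,-0.285,0,0,0,0],[0,-0.5,-0.285,0,0,0,0],[0,-0.5,-0.285,0,0,0,0],[0,-0.5,-0.285,0,0,0,0],[0,-0.5,-0.285,0,0,0,0],[0,-0.5,-0.285,0,0,0,0],[0,-0.5,-0.285,0,0,0,0],[0,-0.3,-0.17,0,0,0,0],[0,0,0,0,0,0,0],[0,0,0,0,0,0,0]]}}

```text
time_s: 65.45
ee_pos: [0.4582, 0.0449, 0.1574]
eef_rot: [3.141, -0.0, 2.197]
force: [0.2, -0.4, -2.8]
grip_width: 0.0193
grip_force: 59.8
```

```bash
python3 - <<'E'
from h import *
x,y,a=lugpos(1,.165); plan(x,y,.0515,a+np.pi-2*np.pi); where(1)
E
python3 ring.py f
```

```text
at [0.4582 0.0449 0.1574] [ 3.141 -0.     2.197] grip 0.0193 59.8 F [ 0.2 -0.4 -2.8] t 65.45 | rz total 0.005 | shift units before turn [-0.109 -0.029  2.118] after turn [-0.108 -0.028  2.118]
r_origin 0.1704 lat 0.0014
{'open': '.......#..#.#.#..', 'closed': '.................'}
{'open': '#################', 'closed': '.................'}
```

{"name": "move_arm", "arguments": {"increments": [[0,0,-0.028,0.3,0,0,0.005],[0,0,0,0.5,0,0,0],[0,0,0,0.5,0,0,0],[0,0,0,0.5,0,0,0],[0,0,0,0.31,0,0,0],[0,0,0,0,0,0,0],[0,0,0,0,0,0,0]]}}

```text
time_s: 66.25
ee_pos: [0.4572, 0.0444, 0.0522]
eef_rot: [3.142, -0.0, 2.191]
force: [0.8, -0.6, -2.4]
grip_width: 0.0194
grip_force: 59.8
```

Run:
```python
from h import *
x,y,a=lugpos(1,.113); plan(x,y,.0505,a+np.pi-2*np.pi); where(1)
```

```text
at [0.4572 0.0444 0.0522] [ 3.142 -0.     2.191] grip 0.0194 59.8 F [ 0.8 -0.6 -2.4] t 66.25 | rz total -0.0 | shift units before turn [-1.152 -0.007  0.034] after turn [-1.152 -0.007  0.034]
r_origin 0.1706 lat 0.0004
```

{"name": "move_arm", "arguments": {"increments": [[0,-0.15,0,0.035,0,0,0],[0,-0.15,0,0,0,0,0],[0,-0.15,0,0,0,0,0],[0,-0.15,0,0,0,0,0],[0,-0.1,0,0,0,0,0],[0,0,0,0,0,0,0]]}}

```text
time_s: 66.85
ee_pos: [0.4778, 0.0148, 0.05]
eef_rot: [3.142, 0.0, 2.189]
force: [0.1, -0.0, -3.5]
grip_width: 0.0194
grip_force: 59.8
```

{"name": "move_arm", "arguments": {"increments": [[0,-0.1,0,0,0,0,0],[0,-0.1,0,0,0,0,0],[0,-0.1,0,0,0,0,0],[0,0,0,0,0,0,0]]}}

```text
time_s: 67.25
ee_pos: [0.4865, 0.0027, 0.05]
eef_rot: [3.142, 0.0, 2.189]
force: [0.5, -0.1, -1.7]
grip_width: 0.0193
grip_force: 59.8
```

Run:
```python
from h import *
x,y,a=lugpos(1,.113); plan(x,y,.0505,a+np.pi-2*np.pi); where(1)
```

```text
at [0.4865 0.0027 0.05  ] [3.142 0.    2.189] grip 0.0193 59.8 F [ 0.5 -0.1 -1.7] t 67.25 | rz total -0.002 | shift units before turn [-0.133  0.003 -0.01 ] after turn [-0.133  0.003 -0.01 ]
r_origin 0.1196 lat -0.0001
```

{"name": "move_arm", "arguments": {"increments": [[0,-0.06,0,0,0,0,0],[0,-0.06,0,0,0,0,0],[0,0,0,0,0,0,0]]}}

```text
time_s: 67.55
ee_pos: [0.4886, -0.0009, 0.0496]
eef_rot: [-3.14, -0.003, 2.19]
force: [-5.9, 8.3, 1.4]
grip_width: 0.0192
grip_force: 59.8
```

{"name": "move_arm", "arguments": {"increments": [[0,-0.06,0,0,0,0,0],[0,0,0,0,0,0,0]]}}

```text
time_s: 67.75
ee_pos: [0.4883, -0.002, 0.0491]
eef_rot: [-3.137, -0.008, 2.19]
force: [-19.4, 19.8, 7.2]
grip_width: 0.0192
grip_force: 60.0
```

Run:
```python
from h import *
x,y,a=lugpos(1,.113); plan(x,y,.0505,a+np.pi-2*np.pi); where(1)
```

```text
at [ 0.4883 -0.002   0.0491] [-3.137 -0.008  2.19 ] grip 0.0192 60.0 F [-19.4  19.8   7.2] t 67.75 | rz total -0.002 | shift units before turn [-0.035  0.027 -0.028] after turn [-0.035  0.027 -0.028]
r_origin 0.1148 lat -0.0013
```

{"name": "move_arm", "arguments": {"increments": [[0,0.08,0,0,0,0,0],[0.3,0,0,0,0,0,0],[0.45,0,0,0,0,0,0],[0.45,0,0,0,0,0,0],[0.45,0,0,-0.3,0,0,0],[0.45,0,0,-0.3,0,0,0],[0.3,0,0,-0.25,0,0,0],[0,0,0,0,0,0,0],[0,0,0,0,0,0,0],[0,0,0,0,0,0,0],[0,0,0,0,0,0,0]], "force": 20}}

```text
time_s: 68.85
ee_pos: [0.4887, -0.0009, 0.0919]
eef_rot: [-3.141, -0.001, 2.19]
force: [-0.2, -0.3, -0.5]
grip_width: 0.0061
grip_force: 0.0
```

{"name": "move_arm", "arguments": {"increments": [[0,-0.25,0,0,0,0,0],[0,-0.25,0,0,0,0,0],[0,-0.25,0,0,0,0,0],[0,-0.2,0,0,0,0,0],[0,-0.2,0,0,0,0,0],[0,-0.2,0,0,0,0,0],[0,-0.2,0,0,0,0,0],[0,-0.1,0,0,0,0,0],[0,0,0,0,0,0,0],[0,0,0,0,0,0,0],[0,0.3,0,0,0,0,0],[0,0.3,0,0,0,0,0],[0,0,0,-0.5,0,0,0],[0,0,0,-0.5,0,0,0],[0,0.4,0,-0.5,0,0,0],[0,0.5,0,-0.5,0,0,0],[0,0.5,0,0,0,0,0],[0,0.5,0,0,0,0,0],[0,0.5,0,0,0,0,0],[0,0,0,0,0,0,0]]}}

```text
time_s: 70.85
ee_pos: [0.4478, 0.0565, 0.1927]
eef_rot: [3.141, -0.0, 2.193]
force: [-0.7, -0.5, -0.1]
grip_width: 0.0004
grip_force: 0.0
```

{"name": "move_arm", "arguments": {"increments": [[0,0.5,0,0,0,0,0],[0,0.5,0,0,0,0,0],[0,0.5,0,0,0,0,0],[0,0.5,0,0,0,0,0],[0,0.5,0,0,0,0,0],[0,0,0,0,0,0,0]]}}

```text
time_s: 71.45
ee_pos: [0.3758, 0.1574, 0.1925]
eef_rot: [3.141, -0.0, 2.192]
force: [1.0, 0.6, -0.2]
grip_width: 0.0003
grip_force: 0.0
```

```bash
python3 m3.py green .536 -.066 -.95 .056; python3 m3.py blue .5535 -.2615 1.144 .056;python3 m3.py red .489 -.169 .097 .056
python3 - <<'E'
from h import *
from ring import ring
for q in look():
    for o,a in(([.536,-.066],-.95),([.489,-.169],.097),([.5535,-.2615],1.144)): print(ring(q,o,a,.056))
for k in(1,2,3):
    x,y,a=lugpos(k,.113-.078); print("home",k,x,y)
t,s=look()
uv=[]
for q in(t,s):
    m=near(q,cmask(q,"red"),[.634,-.087,.09],7); uv.append(np.argwhere(m).mean(0)[::-1])
h=tri((t,s),uv); print(h,"turntable",np.arctan2(*(h[:2]-C)[::-1])-DY-np.pi/3)
print(ctrl.get_obs()["time_s"],ctrl.get_obs()["ee_pos"])
E
```

```text
[308 219  31  24 240] 0.2
[261 245  29  22 269] 2.5
[ 0.5346 -0.0645 -0.9497] 0.244
   x-78: [ 0.4892 -0.0011]
[ 0.5351 -0.0651 -0.9516] 0.11
   x-78: [ 0.4899 -0.0016]
[ 0.5315 -0.0633 -0.9493] 0.332
   x-78: [0.486  0.0001]
[414 208  34  19 283] 1.1
[320 321  10  39 329] 1.7
[ 0.5531 -0.2622  1.1448] 0.172
   x-78: [ 0.5208 -0.3333]
[ 0.5527 -0.2665  1.1397] 0.182
   x-78: [ 0.5201 -0.3374]
[ 0.5523 -0.2626  1.1429] 0.101
   x-78: [ 0.52   -0.3336]
[375 238  13  35 275] 0.2
[250 296  36  21 366] 1.1
[ 0.4885 -0.1678  0.122 ] 0.232
   x-78: [ 0.4111 -0.1773]
[ 0.489  -0.1683  0.0982] 0.189
   x-78: [ 0.4114 -0.176 ]
[ 0.4872 -0.1655  0.1754] 0.253
   x-78: [ 0.4104 -0.1792]
{'open': '##.....##########', 'closed': '#################'}
{'open': '.........##.#....', 'closed': '#################'}
{'open': '.........##......', 'closed': '#################'}
{'open': '.................', 'closed': '##########.#.####'}
{'open': '..##.....#.......', 'closed': '#################'}
{'open': '###..############', 'closed': '###...###########'}
home 1 0.5357879702793841 -0.06607106467495186
home 2 0.48903119180534366 -0.16894381940976735
home 3 0.5547432215259597 -0.2608727547348155
[ 0.63414697 -0.08745574  0.08809495] turntable -0.006837848342409192
71.95 [0.37748133 0.15558543 0.19242819]
```

The rings are shut and the turntable is at 0. The fits disagree on whether blue is fully home, so I'll compare grip ends with lug faces for all three pins.

Run:
```python
from h import *
for q in look():
    for k,c in((1,"green"),(2,"red"),(3,"blue")):
        *_,a=lugpos(k,0); ex=np.array([np.cos(a),np.sin(a)])
        out=[]
        for col,r,z,lim in((c,.173,.066,.075),("yellow",.108,.069,.022)):
            m=cmask(q,col); P=np.array([plane(q,(u,v),z)[:2] for v,u in np.argwhere(m)])-C
            rr=-P@ex; lat=P@np.array([-ex[1],ex[0]]); s=(abs(lat)<(.012 if col!="yellow" else .02))&(abs(rr-r)<lim)
            out+= [int(s.sum()),*np.percentile(rr[s],[2,50,98]).round(4)]
            # model prediction for same
            X=rz(GRIP,a,[*(C-.113*ex),.056]) if col!="yellow" else rz(LUG,a+np.pi,[*C,0])
            g=render(q,[X])>.5; P=np.array([plane(q,(u,v),z)[:2] for v,u in np.argwhere(g)])-C; out+=["model",*np.percentile(-P@ex,[2,50,98]).round(4)]
        print(k,c,*out)
```

```text
1 green 240 0.1291 0.174 0.2193 model 0.1266 0.1737 0.2198 45 0.1022 0.1071 0.1125 model 0.1032 0.11 0.1171
2 red 256 0.1286 0.1736 0.2173 model 0.1274 0.1736 0.2195 47 0.103 0.1074 0.1119 model 0.1037 0.1086 0.1136
3 blue 262 0.1295 0.1742 0.2185 model 0.1221 0.1704 0.2194 50 0.1007 0.1071 0.1129 model 0.0977 0.1058 0.1132
1 green 141 0.1305 0.1767 0.2196 model 0.1154 0.1651 0.2166 37 0.1024 0.107 0.1116 model 0.0879 0.1002 0.1115
2 red 198 0.1315 0.1777 0.2222 model 0.128 0.1762 0.223 48 0.0922 0.1096 0.1154 model 0.1036 0.1125 0.1212
3 blue 329 0.1341 0.1865 0.2347 model 0.1282 0.1834 0.234 42 0.1054 0.1103 0.1176 model 0.1039 0.1185 0.1333
```

All three grips sit at the same radius within 0.6 mm in the top view, so blue is home too. Handing in.

```bash
python3 -c "
from station import ctrl
print(ctrl.hand_in())"
```

```text
the job is handed in; nothing more can be done
None
```

Job handed in, and by my camera checks all of it is done: the turntable is in its detent, and the green, red and blue pins are home in lugs 1, 2 and 3 with their rings shut; on the way the red pin slipped from the grip onto the scissors, which had not moved when checked, and its ring had to be reopened.

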